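# Raise a screw-jack table with a tommy bar

## Task

Raise the table of the small screw jack, with the culture dish standing on it, until the table's top face is level with the top face of the red pointer of the height gauge beside it. Do it with the red-handled bar from its grey rest: put the bar's steel end into a hole of the brass collar, turn the collar clockwise as seen from above, and move the bar to another hole when a guide rod is in the way. Then lay the bar back in its rest with the dish still on the table, and leave the gauge setting and the things standing around as they are.

Things in the scene. Friction and masses are not known exactly. Their poses are not given: they have to be found in the camera images.
- jack: fixed grey round jack base, 112 mm across its foot, narrowing to 72 mm at 46 to 52 mm height; origin at the centre of its underside on the worktop, z up. Its -x axis points roughly towards the robot and is the middle of a window, open between two guide rods, through which the bar reaches the collar. A tall fixed microscope stands left of the work: keep the wrist clear of it.
- rod_left (a point): the guide rod beside the window at +120 degrees about +z from the jack's +x axis; point on the rod's axis at the height of the collar's holes, as built. Three vertical steel rods of 8 mm, 44 mm from the jack's axis, at 0, +120 and -120 degrees, join the base and the table. The 8 mm shank of a bar in a hole meets the rods about 49 degrees either side of the window's middle.
- rod_right (a point): the same point on the guide rod on the other side of the window, at -120 degrees
- collar_center (a point): centre of the brass collar (65 mm in diameter, 33 mm high) on the jack's vertical axis, 70 mm above the worktop; the collar turns without rising. Six level radial holes, 14 mm square and 20 mm deep (solid core of radius 12.5 mm), every 60 degrees, centred at this height; this point turns with the collar, its +x axis points out through the middle of one hole.
- collar (a joint): angle of the collar in rad, growing clockwise as seen from above. One radian raises the table 7.64 mm (one hole step of 60 degrees: 8 mm), turning back lowers it; friction of 0.10 N m holds it wherever it is left. Range -0.1 to 4.0.
- table_top (a point): centre of the top face of the jack's round aluminium table, 100 mm in diameter and 8 mm thick; it rises without turning. The collar's top is 86.5 mm above the worktop, the table's top 102 mm when the collar reads 0.
- pointer_tip (a point): tip of the height gauge's red pointer, on the pointer's top face: the table's top face has to come to this height. The pointer is clamped at a different height each time; its tip is 7 mm clear of the table's rim. The gauge is a fixed steel post, 10 mm thick and 177 mm high, on a 52 mm foot, 105 mm from the jack's axis on the side away from the robot.
- bar: loose tommy bar, 150 mm long, 90 g. Origin on its axis in the middle of its red grip, which is 90 mm long, 14 mm square with rounded edges; its +x axis runs along the bar to the steel end. From the grip (x = 45 mm) a round steel shank of 8 mm runs to the tip at x = 105 mm (a 12 mm ferrule covers its first 4 mm).
- bar_tip (a point): end of the bar's steel shank, on its axis, 105 mm from the bar's origin
- rest_seat (a point): on the fixed grey bar rest: where the bar's origin is when it lies in the rest, 40 mm above the worktop; +x is the way the steel end points. Foot 135 by 44 mm, 7 mm thick; two 10 mm supports at x = -38 mm (top 33 mm high) and x = +62 mm (top 36 mm), each with two outward-leaning prongs, 24 mm apart at the seat and 14 mm above it. Between the supports the bar is free for fingers.
- dish: loose small round petri dish with its lid, 58 mm across, 12 mm high, standing about the middle of the jack's table; origin at the centre of its underside
- amber_bottle: bystander: brown bottle with a white cap, 51 mm across, 96 mm high; origin at the centre of its underside
- vial: bystander: small brown bottle with a white cap, 25 mm across, 56 mm high; origin at the centre of its underside
- counter: bystander: white tally counter, 46x52x36 mm; origin at the centre of its underside
- dish_spare: bystander: another small petri dish, 58 mm across, 12 mm high, on the worktop; origin at the centre of its underside
Things that resemble listed ones, but are neither listed nor needed, are in the scene too. What is shaped like the dish but black or pink is not meant.

How it is judged:
By the outcome, as a careful person would: the job done as asked, in the order asked, and still so for the second after the job is handed in, with the robot touching nothing.
It also fails if it takes over 72 s, if anything falls off the work surface, if the arm or the gripper's body presses on something with over 40 N, if the wrist force passes 120 N, or if a joint passes its speed limit or range.

## Robot

A 6-joint arm with a two-finger parallel gripper is mounted at the origin on a cart in front of the work surface, level with it; the furniture and walls round the work are solid. World frame = base frame: x ahead of the robot, y to its left, z up, the work surface at z = 0. Lengths are in m, angles in rad, forces in N, time in s.
With the tool pointing down it reaches from about 0.35 to 0.975 m from the base axis. Payload 4.9 kg.
Tool frame: the origin (TCP) lies on the front face of the gripper's body, between the roots of the fingers; the fingertips stand ctrl.finger_overhang ahead of it and the grasp point (between the pads) lies 54 mm ahead of it (ctrl.finger_overhang is the distance from the TCP to the fingertips, in m); z points along the fingers, y is the line along which they close (so a half turn about z gives the same grasp; the last joint's range is limited). The gripper opens to 85 mm and grips with 20 to 120 N. Pads are 22 mm wide; open, the fingers measure 114 mm over their backs; the gripper's body (76 mm by 85 mm) begins 54 mm behind the grasp point. The pads swing forward as they close: fully open they stand 13 mm farther back than shut.
Start: joints at [1.124, 0.053, 1.613, -0, 1.476, -0.119], TCP at [0.201, 0.592, 0.304] pointing down, gripper open.
Joint ranges: [-3.01, 3.01], [-1.01, 2.22], [0.06, 2.58], [-1.02, 4.17], [0.09, 2.62], [-3.14, 3.14]. Speed limits (rad/s): [2.57, 2.57, 3.14, 3.14, 3.14, 3.14].

## Interface

Orientations are given as a rotation vector (axis times angle).
In Python, from station import ctrl, vision gives the robot as it stands. The module is installed in compiled form; this text tells all that it offers.
- The arm moves only by the tool drive_tool, never from a script. Its argument "rows" is a list of rows, each a list of 2 entries, a list of its own where there are three numbers: the shift along the tool's x, y, z in m, then the turn about the tool's z in rad. A call has 1 to 10 rows; each row shifts and turns the commanded pose from where the row before left it, along the tool's axes as they then stand; what a row does not reach is not made up. A row lasts 1/10 s, in which the tool goes at most 50 mm and 8.59 degrees, less where a joint would pass 70% of its speed; a pose out of reach is approached as far as the arm can. A call with a gripper value outside its range is refused whole. "jaw" is the closure, from 0 (fully open) to 1 (shut), set as the call begins (left out, the last holds). The fingers move at their own pace and stop on an object; "grip_force" is the grip in N (left out, the last holds). Time passes only in rows, so rows that do not move let the fingers close. It gives the time, the measured TCP pose, the force, the opening and the grip force at its end, in the units of the state.
- ctrl.get_obs(): the state, without advancing time (a new reading comes with each control period).
- vision.get_image(name): name is "side" or "top" or "wrist"; returns a dict with "image" (420x560x3 uint8, blue, green, red), "vertical_fov" (degrees; the focal length in pixels is half the picture's height over the tangent of half this angle, whatever the lens; pixels are square), "cx", "cy" (the principal point, pixels), "R" (3x3) and "t" (3): a world point X has camera coordinates R X + t. Camera axes: x right, y down, z forward; pixel columns grow to the right and rows downward; lengths in m; the calibration is good to about 2 mm. A picture is of the moment at which its call begins. There is no depth.
- ctrl.finish_job(): hands the job in; it is judged then, once.
The state is a dict: "t": time; "q": joint angles; "dq": joint speeds; "effort": joint torques, N m; "tool_pos": TCP position; "tool_rot": TCP orientation; "contact_force": force on the tool from outside, world axes, zero at the start; "wrist_torque": the same for the moment, N m; "opening": finger opening in m; "grip_force": force on a finger pad.
Only numpy, scipy, OpenCV 4.12 (cv2) and the standard library are available. Lean on these libraries where they do the work, as an engineer would, in place of code of your own. Each camera call takes 0.05 s, during which the arm holds its last target. There are 200 camera calls.

## Working session

There is one attempt and no reset: what is moved stays moved. The work goes in short steps, Python scripts to look and compute and a tool call to move; the robot and the scene stay as the last step left them, time stands still between calls to the robot, and variables do not carry over. Pictures are saved under pics/ and viewed, at most 10 in all, crops included, and the job is handed in when it is done.

Besides the shell and the picture viewer there is one more tool, called after "Call:" as name(argument=value, ...) on one line, values as JSON. drive_tool: Moves the arm, as the interface text tells. Its arguments: {"type":"object","properties":{"rows":{"type":"array","items":{"type":"array"}},"jaw":{"type":"number"},"grip_force":{"type":"number"}},"required":["rows"]}

```bash
mkdir -p pics; cat > h.py <<'E'
import numpy as np, cv2
from station import ctrl, vision
def cam(n):
    d=vision.get_image(n); d['R']=np.array(d['R']); d['t']=np.array(d['t'])
    d['f']=d['image'].shape[0]/2/np.tan(np.radians(d['vertical_fov'])/2); return d
def ray(d,u,v):
    r=d['R'].T@np.array([(u-d['cx'])/d['f'],(v-d['cy'])/d['f'],1]); return -d['R'].T@d['t'], r/np.linalg.norm(r)
def plane(d,u,v,z):
    o,r=ray(d,u,v); return o+r*(z-o[2])/r[2]
def proj(d,X):
    c=d['R']@np.array(X)+d['t']; return np.array([d['f']*c[0]/c[2]+d['cx'],d['f']*c[1]/c[2]+d['cy']])
def tri(d1,p1,d2,p2):
    o1,r1=ray(d1,*p1);o2,r2=ray(d2,*p2)
    s=np.linalg.lstsq(np.stack([r1,-r2],1),o2-o1,rcond=None)[0]
    a=o1+r1*s[0];b=o2+r2*s[1]; return (a+b)/2,np.linalg.norm(a-b)
E
python3 - <<'E'
from h import *
o=ctrl.get_obs();print(o, ctrl.finger_overhang)
for n in ['side','top','wrist']:
    d=cam(n);cv2.imwrite(f'pics/{n}0.png',d['image']);print(n,d['f'],d['cx'],d['cy'],(-d['R'].T@d['t']).round(3),d['R'].round(3).tolist())
a=cv2.imread('pics/side0.png');b=cv2.imread('pics/top0.png')
E
```

```text
{'t': 0.0, 'q': array([ 1.12399539e+00,  5.33857067e-02,  1.61429415e+00,  1.68106435e-05,
        1.47599632e+00, -1.18982798e-01]), 'dq': array([-2.34146859e-04,  1.04163303e-03, -4.59831336e-05,  1.98690146e-03,
       -3.93559720e-04, -5.84395603e-04]), 'effort': array([-1.53764693e-03, -3.93680012e+01, -3.70174456e+01, -2.48967217e-04,
        6.92815811e-03, -1.54498984e-06]), 'tool_pos': array([0.20101718, 0.59129322, 0.30264489]), 'tool_rot': array([-0.51253761, -3.09889415,  0.00313477]), 'contact_force': array([-0.15919952,  0.01233238, -0.2093812 ]), 'wrist_torque': array([0.00334175, 0.01159717, 0.02376984]), 'grip_force': 0.0, 'opening': 0.08544135045171307} 0.0726
side 452.06760995890846 284.2975394338758 210.03511421664103 [0.262 0.379 0.544] [[-0.922, -0.387, 0.022], [-0.221, 0.478, -0.85], [0.319, -0.788, -0.526]]
top 499.5042772295744 282.43841590973415 213.33060634242133 [ 0.408 -0.307  1.108] [[-0.006, -1.0, 0.016], [-0.992, 0.004, -0.127], [0.127, -0.017, -0.992]]
wrist 315.0696845931272 283.6598281540031 209.11753655892738 [0.125 0.618 0.373] [[0.321, 0.947, -0.003], [0.899, -0.304, 0.315], [0.298, -0.104, -0.949]]
```

View pics/side0.png

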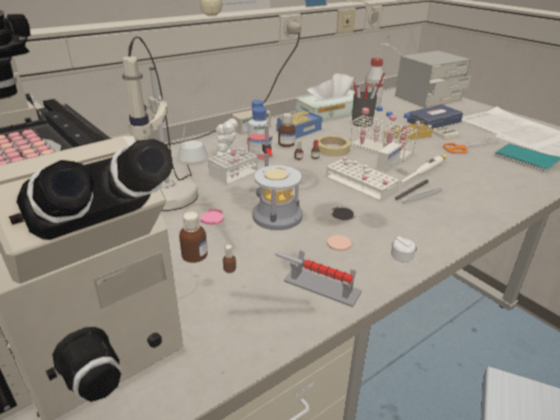

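View pics/top0.png

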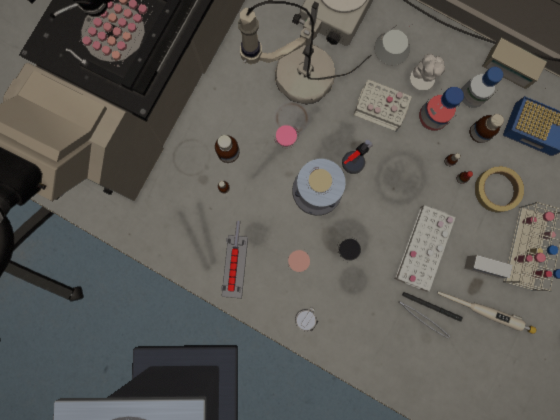

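The side view shows the jack at about (277,195), the bar in its rest at (325,275) with its tip near (278,258), and the gauge post behind the jack at (266,150). In the top view the table is at (321,184), the bar at (234,265) with its tip at (238,224), and the red pointer at (355,155). Next I'll enlarge both.

```bash
python3 - <<'E'
import cv2,numpy as np
a=cv2.imread('pics/side0.png');b=cv2.imread('pics/top0.png')
c1=cv2.resize(a[135:305,225:365],None,fx=3.5,fy=3.5,interpolation=cv2.INTER_CUBIC)[:595,:400*2]
c2=cv2.resize(b[140:310,215:385],None,fx=3.5,fy=3.5,interpolation=cv2.INTER_CUBIC)
cv2.imwrite('pics/c1.png',c1);cv2.imwrite('pics/c2.png',c2)
E
```

```text
(no output)
```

View pics/c1.png

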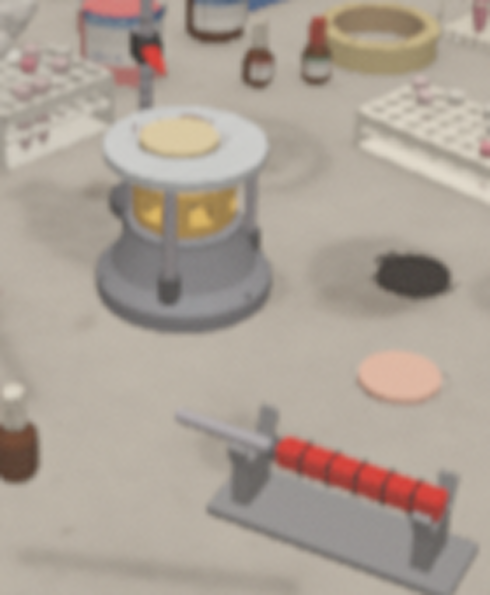

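View pics/c2.png

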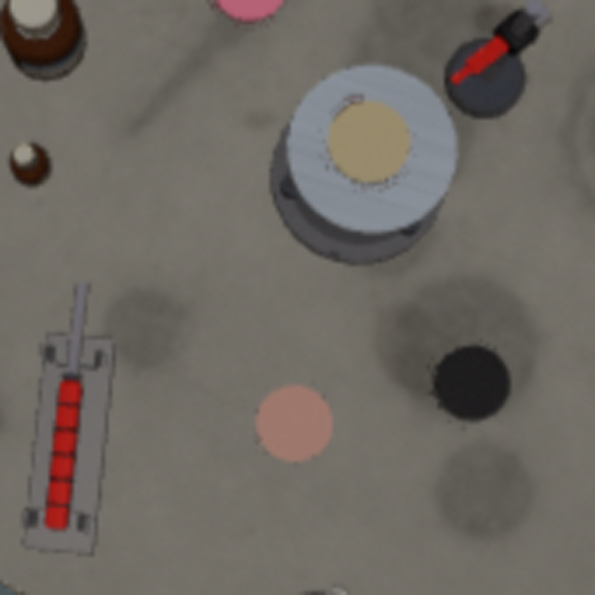

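The crops show the cream dish on the table. In full-picture pixels, the table is at (321,183) in top and (278,177) in side. One guide rod stands nearest the side camera at (273,195), and another is to its right at (297,195). The pointer tip is at (345,163) in top and (268,155) in side. The other discs, black, pink and pale salmon, lie on the worktop away from the jack. The cream dish is the one on the table, so it is the right one.

```bash
cat > m.py <<'E'
from h import *
S,T=cam('side'),cam('top')
def s(x,y): return (225+x/3.5,135+y/3.5)
def t(x,y): return (215+x/3.5,140+y/3.5)
P=lambda n,a,b: print(n,[np.array(x).round(4).tolist() for x in tri(S,s(*a),T,t(*b))])
def ell(d,n,lo,hi,box):
    h=cv2.cvtColor(d['image'],cv2.COLOR_BGR2HSV);m=cv2.inRange(h,np.array(lo),np.array(hi))
    k=np.zeros_like(m);x0,y0,x1,y1=box;k[y0:y1,x0:x1]=m[y0:y1,x0:x1]
    c=max(cv2.findContours(k,0,2)[0],key=cv2.contourArea);c=cv2.convexHull(c)
    return c
E
python3 - <<'E'
from m import *
P('table',(186,146),(372.5,149))
P('tip',(178,414),(81,285))
P('gripfront',(283,448),(72,377)) 
P('gripback',(441,507),(57,528))
P('ptip',(163,72),(454,79))
P('gauge top',(146,-140),(540,8))
for n,p in [('vial',(30,163)),]: print(n,plane(T,*t(*p),.056))
print('table z102',plane(T,*t(372.5,149),.102),plane(S,*s(186,146),.102))
print('base foot', plane(S,*s(170,292),.02))
# red masks
for d,b in ((S,(290,250,365,300)),(T,(220,240,250,300)),(T,(340,145,365,170)),(S,(260,140,275,165))):
    c=ell(d,'',(0,130,60),(8,255,255),b); r=cv2.minAreaRect(c); print(r, cv2.boxPoints(r).round(1).tolist())
    h=cv2.cvtColor(d['image'],cv2.COLOR_BGR2HSV)
b=plane(T,*t(372.5,149),.102)
for d in (T,S):
    for x in ((0,0,.102),(.05,0,.102),(-.05,0,.102),(0,.05,.102),(0,-.05,.102)):print(proj(d,np.array([b[0],b[1],0])+x).round(1),end=' ')
print()
E
```

```text
table [[0.5978, -0.4056, 0.0993], 0.0048]
tip [[0.5252, -0.2308, 0.0397], 0.004]
gripfront [[0.4668, -0.226, 0.04], 0.0081]
gripback [[0.3782, -0.2167, 0.0386], 0.0031]
ptip [[0.634, -0.4512, 0.1222], 0.0054]
gauge top [[0.6488, -0.4752, 0.2473], 0.0095]
vial [ 0.60025563 -0.19986732  0.056     ]
table z102 [ 0.59956642 -0.4046166   0.102     ] [ 0.59319643 -0.40095653  0.102     ]
base foot [ 0.5870102 -0.3650851  0.02     ]
((327.5047607421875, 270.9859924316406), (50.2987060546875, 8.274757385253906), 18.970407485961914) [[302.3999938964844, 266.70001220703125], [305.1000061035156, 258.8999938964844], [352.6000061035156, 275.20001220703125], [349.8999938964844, 283.1000061035156]]
((232.63424682617188, 269.22467041015625), (6.438114643096924, 42.29265213012695), 6.009006023406982) [[227.1999969482422, 289.8999938964844], [231.60000610351562, 247.89999389648438], [238.0, 248.5], [233.60000610351562, 290.6000061035156]]
((351.42620849609375, 157.31149291992188), (5.377549171447754, 18.69338607788086), 50.194427490234375) [[342.5, 161.1999969482422], [356.8999938964844, 149.3000030517578], [360.29998779296875, 153.39999389648438], [346.0, 165.39999389648438]]
((269.0, 151.00001525878906), (8.485280990600586, 4.242640495300293), 45.0) [[264.5, 149.5], [267.5, 146.5], [273.5, 152.5], [270.5, 155.5]]
[321.4 182.6] [321.  158.7] [321.8 206.7] [297.  182.6] [345.8 182.5] [276.1 175.4] [254.8 170.8] [298.  180.1] [266.2 185.7] [285.2 165.9]
```

```bash
cat >> h.py <<'E'
from scipy.spatial.transform import Rotation as Ro
def pose():
    o=ctrl.get_obs();R=Ro.from_rotvec(o['tool_rot']).as_matrix();return np.array(o['tool_pos']),np.degrees(np.arctan2(R[1,0],R[0,0])),o
def leg(p,h,P,H,n=None,stepmm=45):
    """one repeated row taking pose (p,h deg) to (P,H): print as n rows; linear, turning evenly"""
    p=np.array(p,float);P=np.array(P,float)
    dh=(H-h+180)%360-180
    n=n or int(max(np.ceil(np.linalg.norm(P-p)/(stepmm/1e3)),np.ceil(abs(dh)/8),1))
    out=[]
    for k in range(n):
        a=np.radians(h+dh*k/n); d=(P-p)/n
        out.append([[round(float(d[0]*np.cos(a)+d[1]*np.sin(a)),4),round(float(d[0]*np.sin(a)-d[1]*np.cos(a)),4),round(float(-d[2]),4)],round(float(-np.radians(dh/n)),4)])
    print(n,str(out).replace(' ','')); return out
E
python3 - <<'E'
from m import *
p,h,o=pose();print(p,h)
P0=lambda n,a,b: print(n,[np.array(x).round(4).tolist() for x in tri(S,a,T,b)])
P0('eyep',(100,170),(10,182))
for z in (0,.1,.2,.3):print(z,plane(T,120,195,z).round(3),plane(T,205,60,z).round(3),plane(S,165,320,z).round(3),plane(S,60,190,z).round(3))
# rods test in side
ax=np.array([.597,-.404,0])
for th in range(-60,11,8):
    r=[]
    for k in (0,120,-120):
        a=np.radians(th+k); q=proj(S,ax+[.044*np.cos(a),.044*np.sin(a),.075]); r.append(((q-[225,135])*3.5).round(0).tolist())
    print(th,r)
leg(p,h,(.36,.20,.35),h); leg((.36,.20,.35),h,(.42,-.221,.25),174.5)
E
```

```text
[0.20116041 0.59160689 0.30361339] 161.2195792948084
eyep [[0.5568, 0.0974, 0.3516], 0.0064]
0 [0.592 0.037 0.   ] [ 0.909 -0.148  0.   ] [ 0.636 -0.041  0.   ] [ 1.119 -0.294  0.   ]
0.1 [0.575 0.006 0.1  ] [ 0.864 -0.163  0.1  ] [0.568 0.037 0.1  ] [ 0.961 -0.17   0.1  ]
0.2 [ 0.559 -0.025  0.2  ] [ 0.818 -0.177  0.2  ] [0.499 0.114 0.2  ] [ 0.804 -0.047  0.2  ]
0.3 [ 0.542 -0.056  0.3  ] [ 0.773 -0.191  0.3  ] [0.43  0.191 0.3  ] [0.647 0.077 0.3  ]
-60 [[174.0, 149.0], [123.0, 202.0], [248.0, 197.0]]
-52 [[164.0, 149.0], [129.0, 206.0], [251.0, 192.0]]
-44 [[155.0, 151.0], [137.0, 210.0], [253.0, 187.0]]
-36 [[146.0, 152.0], [145.0, 213.0], [253.0, 182.0]]
-28 [[138.0, 155.0], [154.0, 215.0], [252.0, 178.0]]
-20 [[131.0, 158.0], [164.0, 217.0], [250.0, 173.0]]
-12 [[125.0, 161.0], [174.0, 218.0], [246.0, 168.0]]
-4 [[119.0, 165.0], [185.0, 218.0], [241.0, 164.0]]
4 [[115.0, 170.0], [195.0, 217.0], [235.0, 161.0]]
10 [[[-0.0276,-0.032,-0.0046],-0.0],[[-0.0276,-0.032,-0.0046],-0.0],[[-0.0276,-0.032,-0.0046],-0.0],[[-0.0276,-0.032,-0.0046],-0.0],[[-0.0276,-0.032,-0.0046],-0.0],[[-0.0276,-0.032,-0.0046],-0.0],[[-0.0276,-0.032,-0.0046],-0.0],[[-0.0276,-0.032,-0.0046],-0.0],[[-0.0276,-0.032,-0.0046],-0.0],[[-0.0276,-0.032,-0.0046],-0.0]]
10 [[[-0.0192,-0.0379,0.01],-0.0232],[[-0.0184,-0.0384,0.01],-0.0232],[[-0.0175,-0.0388,0.01],-0.0232],[[-0.0166,-0.0392,0.01],-0.0232],[[-0.0156,-0.0395,0.01],-0.0232],[[-0.0147,-0.0399,0.01],-0.0232],[[-0.0138,-0.0402,0.01],-0.0232],[[-0.0129,-0.0405,0.01],-0.0232],[[-0.0119,-0.0408,0.01],-0.0232],[[-0.011,-0.0411,0.01],-0.0232]]
```

```bash
python3 - <<'E'
from h import *
p,h,o=pose()
leg(p,h,(.31,.22,.35),h,10);leg((.31,.22,.35),h,(.385,-.05,.35),168,7);leg((.385,-.05,.35),168,(.42,-.221,.25),174.5,5)
E
```

```text
10 [[[-0.0223,-0.0317,-0.0046],-0.0],[[-0.0223,-0.0317,-0.0046],-0.0],[[-0.0223,-0.0317,-0.0046],-0.0],[[-0.0223,-0.0317,-0.0046],-0.0],[[-0.0223,-0.0317,-0.0046],-0.0],[[-0.0223,-0.0317,-0.0046],-0.0],[[-0.0223,-0.0317,-0.0046],-0.0],[[-0.0223,-0.0317,-0.0046],-0.0],[[-0.0223,-0.0317,-0.0046],-0.0],[[-0.0223,-0.0317,-0.0046],-0.0]]
7 [[[-0.0226,-0.0331,-0.0],-0.0169],[[-0.022,-0.0334,-0.0],-0.0169],[[-0.0214,-0.0338,-0.0],-0.0169],[[-0.0209,-0.0342,-0.0],-0.0169],[[-0.0203,-0.0345,-0.0],-0.0169],[[-0.0197,-0.0349,-0.0],-0.0169],[[-0.0191,-0.0352,-0.0],-0.0169]]
5 [[[-0.014,-0.032,0.02],-0.0227],[[-0.0132,-0.0323,0.02],-0.0227],[[-0.0125,-0.0326,0.02],-0.0227],[[-0.0117,-0.0329,0.02],-0.0227],[[-0.011,-0.0331,0.02],-0.0227]]
```

Call:
drive_tool(rows=[[[-0.0223,-0.0318,-0.0046],0],[[-0.0223,-0.0318,-0.0046],0],[[-0.0223,-0.0318,-0.0046],0],[[-0.0223,-0.0318,-0.0046],0],[[-0.0223,-0.0318,-0.0046],0],[[-0.0223,-0.0318,-0.0046],0],[[-0.0223,-0.0318,-0.0046],0],[[-0.0223,-0.0318,-0.0046],0],[[-0.0223,-0.0318,-0.0046],0],[[-0.0223,-0.0318,-0.0046],0]])

```text
t: 1.35
tool_pos: [0.3099, 0.2174, 0.3503]
tool_rot: [0.511, 3.099, 0.001]
contact_force: [1.1, 0.3, -0.8]
opening: 0.0858
grip_force: 0.0
```

Call:
drive_tool(rows=[[[-0.0259,-0.0386,0],-0.02],[[-0.0252,-0.0391,0],-0.02],[[-0.0245,-0.0396,0],-0.02],[[-0.0237,-0.0401,0],-0.02],[[-0.023,-0.0406,0],-0.02],[[-0.0222,-0.041,0],-0.02],[[-0.017,-0.0402,0.022],-0.028],[[-0.016,-0.0407,0.022],-0.028],[[-0.015,-0.0411,0.022],-0.028],[[-0.014,-0.0415,0.022],-0.028]])

```text
t: 2.35
tool_pos: [0.4175, -0.2243, 0.2613]
tool_rot: [0.15, 3.137, -0.001]
contact_force: [0.0, 0.9, 0.0]
opening: 0.0853
grip_force: 0.0
```

```bash
python3 - <<'E'
from h import *
d=cam('wrist');cv2.imwrite('pics/w1.png',d['image']);print(pose()[:2])
np.savez('w1.npz',**{k:d[k] for k in ('R','t','f','cx','cy')})
for n,X in dict(tip=(.5252,-.2308,.04),bo=(.42,-.221,.04),table=(.597,-.404,.102),ptip=(.634,-.451,.122)).items(): print(n,proj(d,X))
E
```

```text
(array([ 0.41677628, -0.22813151,  0.25638401]), np.float64(174.3803901844675))
tip [286.82362869 290.25992084]
bo [286.95968865 195.04126288]
table [116.39866162 404.5063981 ]
ptip [ 67.62664909 456.10760036]
```

View pics/w1.png

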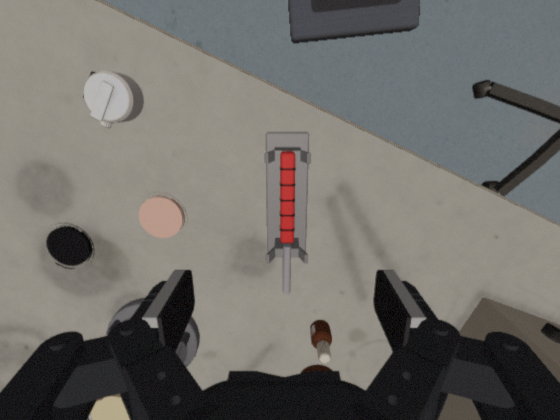

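The wrist view shows the bar lying along column 287, with the grip between rows 152 and 243 and the tip at row 292. The fingers hide the jack in this view.

```bash
python3 - <<'E'
from m import *
im=cv2.imread('pics/w1.png');z=np.load('w1.npz');W=dict(z);h=cv2.cvtColor(im,cv2.COLOR_BGR2HSV)
m=cv2.inRange(h,np.array((0,140,60)),np.array((8,255,255)))|cv2.inRange(h,np.array((172,140,60)),np.array((180,255,255)))
m[:, :250]=0;m[:,320:]=0;m=cv2.morphologyEx(m,3,np.ones((7,7)))
c=max(cv2.findContours(m,0,2)[0],key=cv2.contourArea);r=cv2.minAreaRect(c);b=cv2.boxPoints(r)
print(r); q=np.array([plane(W,*x,.046) for x in b]);print('corners',q.round(4).tolist(),'centre',q.mean(0).round(4))
e=sorted([(np.linalg.norm(q[i]-q[i-1]),i) for i in range(4)]);print([x[0].round(4) for x in e])
i=e[-1][1];v=q[i]-q[i-1];print('heading',np.degrees(np.arctan2(v[1],v[0])))
print('tip',plane(W,287,292,.043).round(4))
p,hd,_=pose();print(p,hd)
# table ellipse fits: top + side
for d,bx,Zs in ((T,(285,150,360,225),0),(S,(245,155,310,205),0)):
    g=d['image'].astype(int);hh=cv2.cvtColor(d['image'],cv2.COLOR_BGR2HSV)
    x0,y0,x1,y1=bx;print(hh[(y0+y1)//2,x0:x1:4].tolist())
# collar unwrapped in side
for th0,ax in ((0,(.597,-.404)),):
  for zz in (.062,.070,.078):
    row=[]
    for a in range(40,190,6):
        X=np.array([ax[0]+.0325*np.cos(np.radians(a)),ax[1]+.0325*np.sin(np.radians(a)),zz]);u=proj(S,X)
        px=cv2.getRectSubPix(S['image'],(1,1),(float(u[0]),float(u[1])))[0,0]; row.append((a,int(px[2]),int(px[0])))
    print(zz,row)
I=cv2.resize(S['image'][165:225,245:315],None,fx=9,fy=9,interpolation=cv2.INTER_CUBIC);cv2.imwrite('pics/sc.png',I)
E
```

```text
((287.0601806640625, 197.00967407226562), (13.635906219482422, 90.17626190185547), 0.9877604246139526)
corners [[0.4657, -0.2327, 0.046], [0.3775, -0.2225, 0.046], [0.3788, -0.2103, 0.046], [0.4672, -0.2193, 0.046]] centre [ 0.4223 -0.2212  0.046 ]
[np.float64(0.0123), np.float64(0.0135), np.float64(0.0888), np.float64(0.0888)]
heading -5.794178380864307
tip [ 0.5254 -0.2307  0.043 ]
[ 0.41674405 -0.22362798  0.25937603] 174.30320529883363
[[20, 24, 128], [22, 22, 127], [165, 6, 84], [105, 16, 96], [108, 24, 159], [107, 26, 160], [108, 20, 150], [22, 73, 161], [21, 72, 162], [20, 74, 163], [21, 74, 162], [20, 44, 155], [110, 24, 160], [109, 25, 162], [108, 24, 162], [30, 11, 115], [22, 24, 118], [23, 26, 120], [20, 25, 123]]
[[17, 28, 190], [18, 27, 192], [18, 27, 190], [30, 4, 199], [20, 4, 211], [30, 4, 211], [30, 5, 203], [19, 18, 196], [21, 21, 196], [20, 12, 197], [23, 5, 208], [30, 4, 210], [40, 4, 211], [30, 2, 210], [16, 26, 165], [19, 31, 175], [19, 30, 177]]
0.062 [(40, 145, 117), (46, 148, 105), (52, 153, 94), (58, 159, 86), (64, 168, 83), (70, 179, 87), (76, 186, 89), (82
[... 393 characters left out ...]
4), (82, 219, 104), (88, 202, 102), (94, 144, 116), (100, 136, 130), (106, 148, 113), (112, 168, 86), (118, 180, 88), (124, 216, 104), (130, 224, 107), (136, 214, 101), (142, 173, 84), (148, 163, 81), (154, 164, 81), (160, 163, 80), (166, 166, 83), (172, 181, 87), (178, 191, 98), (184, 191, 108)]
0.078 [(40, 142, 123), (46, 145, 105), (52, 149, 87), (58, 155, 80), (64, 162, 80), (70, 164, 81), (76, 164, 82), (82, 166, 82), (88, 170, 89), (94, 146, 117), (100, 136, 129), (106, 149, 111), (112, 170, 87), (118, 167, 85), (124, 164, 87), (130, 173, 87), (136, 172, 85), (142, 166, 82), (148, 166, 81), (154, 165, 80), (160, 164, 81), (166, 162, 80), (172, 160, 84), (178, 160, 97), (184, 160, 120)]
```

View pics/sc.png

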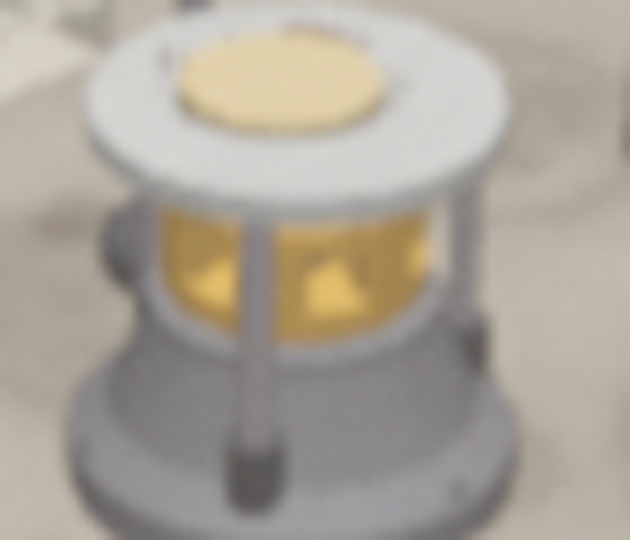

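The bright triangles are the lit floors of the collar holes, at about (215,285) and (335,290) in this crop. The front guide rod is at (255,330) and the right one at (465,250). Next is the descent onto the bar.

Call:
drive_tool(rows=[[[0.001,0.001,0.035],0],[[0.001,0.001,0.035],0],[[0.0007,0.001,0.035],0],[[0,0,0.03],0],[[0,0,0.018],0],[[0,0,0.008],0],[[0,0,0.004],0],[[0,0,0],0]])

```text
t: 3.3
tool_pos: [0.4158, -0.2191, 0.0979]
tool_rot: [0.149, 3.137, -0.001]
contact_force: [0.2, 0.9, 0.5]
opening: 0.0855
grip_force: 0.0
```

```bash
python3 - <<'E'
from h import *
from scipy.optimize import least_squares
p,hd,o=pose();print(p,hd,o['contact_force'])
S=cam('side')
A=plane(S,278.05,176.2,.102);print('A_side',A)
def pr(th,k,z):
    a=np.radians(th+k);return proj(S,A*[1,1,0]+[.044*np.cos(a),.044*np.sin(a),z])
for th in np.arange(-30,-5,2): print(th,pr(th,120,.075).round(1),pr(th,-120,.075).round(1))
for a in range(176,236,6):
  pass
for zz in (.064,.067,.07,.074):
    print(zz,[(a,int(cv2.getRectSubPix(S['image'],(1,1),tuple(map(float,proj(S,[A[0]+.0325*np.cos(np.radians(a)),A[1]+.0325*np.sin(np.radians(a)),zz]))))[0,0][2])) for a in range(60,196,4)])
E
```

```text
[ 0.41582107 -0.21905321  0.09790782] 174.54493083235198 [0.23325973 0.9227415  0.51023237]
A_side [ 0.59430582 -0.4030224   0.102     ]
-30 [269.4 196.7] [298.1 186.5]
-28 [270.1 196.9] [298.  186.2]
-26 [270.8 197. ] [297.9 185.9]
-24 [271.5 197.1] [297.7 185.5]
-22 [272.2 197.3] [297.5 185.2]
-20 [272.9 197.4] [297.3 184.9]
-18 [273.6 197.5] [297.1 184.5]
-16 [274.4 197.5] [296.8 184.2]
-14 [275.1 197.6] [296.5 183.9]
-12 [275.8 197.6] [296.2 183.6]
-10 [276.6 197.7] [295.9 183.3]
-8 [277.3 197.7] [295.5 183. ]
-6 [278.1 197.7] [295.2 182.7]
0.064 [(60, 194), (64, 203), (68, 213), (72, 215), (76, 216), (80, 211), (84, 192), (88, 163), (92, 147), (96, 147), (100, 152), (104, 166), (108, 180), (112, 185), (116, 194), (120, 206), (124, 210), (128, 211), (132, 212), (136, 210), (140, 201), (144, 189), (148, 179), (152, 174), (156, 173), (160, 172), (164, 170), (168, 171), (172, 172), (176, 177), (180, 180), (184, 189), (188, 199), (192, 203)]
0.067 [(60, 188), (64, 200), (68, 215), (72, 227), (76, 232), (80, 230), (84, 210), (88, 168), (92, 145), (96, 147), (100, 151), (104, 166), (10
[... 369 characters left out ...]
, 147), (100, 152), (104, 167), (108, 180), (112, 185), (116, 205), (120, 228), (124, 235), (128, 236), (132, 229), (136, 207), (140, 183), (144, 176), (148, 176), (152, 175), (156, 174), (160, 176), (164, 186), (168, 198), (172, 210), (176, 215), (180, 214), (184, 211), (188, 204), (192, 200)]
0.074 [(60, 176), (64, 175), (68, 177), (72, 185), (76, 198), (80, 211), (84, 205), (88, 172), (92, 146), (96, 146), (100, 153), (104, 167), (108, 180), (112, 184), (116, 197), (120, 216), (124, 229), (128, 230), (132, 214), (136, 184), (140, 170), (144, 175), (148, 177), (152, 174), (156, 174), (160, 178), (164, 189), (168, 198), (172, 205), (176, 201), (180, 197), (184, 194), (188, 191), (192, 190)]
```

Call:
drive_tool(rows=[[[0,0,0.002],0],[[0,0,0],0],[[0,0,0],0],[[0,0,0],0],[[0,0,0],0],[[0,0,0],0],[[0,0,0],0]], jaw=1, grip_force=70)

```text
t: 4.05
tool_pos: [0.4154, -0.2192, 0.0952]
tool_rot: [0.151, 3.138, -0.0]
contact_force: [-1.0, 0.4, 2.8]
opening: 0.0129
grip_force: 68.3
```

```bash
python3 - <<'E'
from h import *
p,hd,o=pose();print(p,hd)
S,T=cam('side'),cam('top')
for d,b,z in ((S,(290,250,365,300),.042),(T,(220,240,250,300),.046)):
    h=cv2.cvtColor(d['image'],cv2.COLOR_BGR2HSV);x0,y0,x1,y1=b
    m=np.zeros(h.shape[:2],np.uint8);m[y0:y1,x0:x1]=cv2.inRange(h,np.array((0,120,50)),np.array((8,255,255)))[y0:y1,x0:x1]
    m=cv2.morphologyEx(m,3,np.ones((5,5)));print(cv2.minAreaRect(np.argwhere(m)[:,::-1].astype(np.float32)))
print(plane(S,327.5,271,.042),plane(T,232.6,269.2,.046),'tips',plane(S,275.2,253,.04),plane(T,238,221.6,.043))
E
```

```text
[ 0.4153903  -0.21919232  0.09522547] 174.5072405071546
((327.1484069824219, 271.0733642578125), (50.26365661621094, 9.157512664794922), 19.179006576538086)
((234.5, 272.5), (53.0, 29.0), 90.0)
[ 0.4197903  -0.21896472  0.042     ] [ 0.42509183 -0.21945299  0.046     ] tips [ 0.52443288 -0.23097826  0.04      ] [ 0.52639624 -0.23006916  0.043     ]
```

Call:
drive_tool(rows=[[[0,0,-0.01],0],[[0,0,-0.03],0],[[0,0,-0.03],0],[[0,0,0],0]])

```text
t: 4.55
tool_pos: [0.4173, -0.2206, 0.1698]
tool_rot: [0.15, 3.131, -0.008]
contact_force: [0.6, -0.4, -0.8]
opening: 0.0124
grip_force: 68.1
```

```bash
python3 - <<'E'
from h import *
p,hd,o=pose();print(p,hd)
leg(p,hd,(.4148,-.4379,.125),190,8)
E
```

```text
[ 0.41732654 -0.22064787  0.16983368] 174.51765885909947
8 [[[-0.0023,-0.0271,0.0056],-0.0338],[[-0.0014,-0.0271,0.0056],-0.0338],[[-0.0004,-0.0272,0.0056],-0.0338],[[0.0005,-0.0272,0.0056],-0.0338],[[0.0014,-0.0271,0.0056],-0.0338],[[0.0023,-0.0271,0.0056],-0.0338],[[0.0032,-0.027,0.0056],-0.0338],[[0.0041,-0.0268,0.0056],-0.0338]]
```

Call:
drive_tool(rows=[[[-0.0023,-0.0271,0.0056],-0.0338],[[-0.0014,-0.0271,0.0056],-0.0338],[[-0.0004,-0.0272,0.0056],-0.0338],[[0.0005,-0.0272,0.0056],-0.0338],[[0.0014,-0.0271,0.0056],-0.0338],[[0.0023,-0.0271,0.0056],-0.0338],[[0.0032,-0.027,0.0056],-0.0338],[[0.0041,-0.0268,0.0056],-0.0338],[[0,0,0],0],[[0,0,0],0]])

```text
t: 5.55
tool_pos: [0.412, -0.436, 0.1187]
tool_rot: [0.272, -3.129, -0.004]
contact_force: [0.5, 0.8, -1.2]
opening: 0.0126
grip_force: 68.3
```

```bash
python3 - <<'E'
from h import *
p,hd,o=pose();print(p,hd,o['contact_force'])
S,T=cam('side'),cam('top')
a=cv2.resize(S['image'][150:250,220:360],None,fx=4,fy=4,interpolation=cv2.INTER_CUBIC)
b=cv2.resize(T['image'][150:250,270:340] if 0 else T['image'][140:240,240:360],None,fx=4,fy=4,interpolation=cv2.INTER_CUBIC)
c=np.zeros((600,800,3),np.uint8);c[:400,:560]=a; cv2.imwrite('pics/a1.png',a);cv2.imwrite('pics/a1t.png',b)
c=np.hstack([cv2.resize(S['image'][160:240,235:345],None,fx=4,fy=4,interpolation=cv2.INTER_CUBIC),cv2.resize(T['image'][140:220,260:350],None,fx=4,fy=4,interpolation=cv2.INTER_CUBIC)]);cv2.imwrite('pics/ab.png',c);print(c.shape)
tip=p+.1117*np.array([-np.cos(np.radians(hd)),-np.sin(np.radians(hd)),0])-[0,0,.0552]
print('tip',tip,proj(S,tip),proj(T,tip))
E
```

```text
[ 0.41201044 -0.43602634  0.11872283] -170.06482839889222 [ 0.47234584  0.76497887 -1.16271576]
(320, 800, 3)
tip [ 0.52203535 -0.41675432  0.06352283] [311.46322372 196.22895294] [326.05479008 222.22024171]
```

View pics/ab.png

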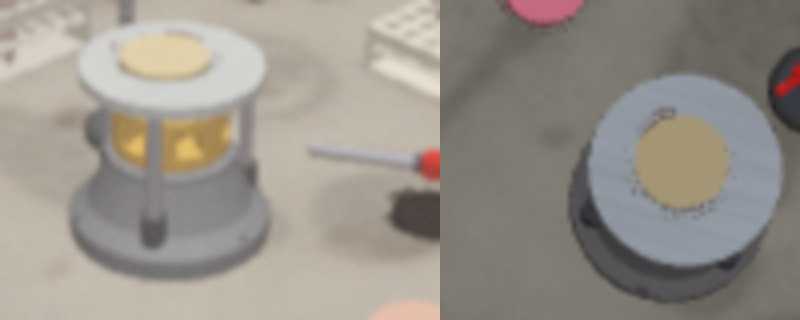

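The side half shows the bar tip at (312,151), level with the collar's holes and to the right of the jack. In the top half the bar lies outside the crop. Next I'll correct the height and line, then advance to just outside the collar.

Call:
drive_tool(rows=[[[0,-0.0022,-0.0073],0],[[-0.012,0,0],0],[[-0.012,0,0],0],[[-0.008,0,0],0],[[0,0,0],0],[[0,0,0],0]])

```text
t: 6.25
tool_pos: [0.4449, -0.4327, 0.1271]
tool_rot: [0.275, -3.129, -0.001]
contact_force: [-0.2, 0.2, -0.9]
opening: 0.0128
grip_force: 68.4
```

```bash
cat >> h.py <<'E'
AX=np.array([.597,-.4058])
def rel(L=.1117,dz=.0552):
    p,hd,o=pose();v=p[:2]-AX;n=np.array([np.cos(np.radians(hd)),np.sin(np.radians(hd))])
    print('t %.2f p %s hd %.2f r %.4f ang %.2f lat(tool y err) %.4f tipr %.4f barz %.4f F %s tau %s'%(o['t'],p.round(4),hd%360,np.hypot(*v),np.degrees(np.arctan2(v[1],v[0]))%360,v@np.array([n[1],-n[0]]),v@n-L,p[2]-dz,np.round(o['contact_force'],1),np.round(o['wrist_torque'],2)))
E
python3 -c "
from h import *
rel()"
```

```text
t 6.25 p [ 0.4449 -0.4327  0.1271] hd 190.06 r 0.1545 ang 190.02 lat(tool y err) 0.0001 tipr 0.0428 barz 0.0719 F [-0.2  0.2 -0.9] tau [-0.02  0.06 -0.01]
```

Call:
drive_tool(rows=[[[-0.006,0,0.0005],0],[[-0.006,0,0],0],[[-0.006,0,0],0],[[-0.005,0,0],0],[[-0.003,0,0],0],[[0,0,0],0]])

```text
t: 6.85
tool_pos: [0.4706, -0.4285, 0.127]
tool_rot: [-0.275, 3.129, -0.0]
contact_force: [-0.0, 0.5, -1.2]
opening: 0.0125
grip_force: 68.4
```

```bash
python3 -c "
from h import *
rel()
S=cam('side');cv2.imwrite('pics/s2.png',cv2.resize(S['image'][160:240,235:345],None,fx=5,fy=5,interpolation=cv2.INTER_CUBIC))"
```

```text
t 6.85 p [ 0.4706 -0.4285  0.127 ] hd 190.03 r 0.1284 ang 190.17 lat(tool y err) -0.0003 tipr 0.0167 barz 0.0718 F [-0.   0.5 -1.2] tau [-0.02  0.04  0.01]
```

View pics/s2.png

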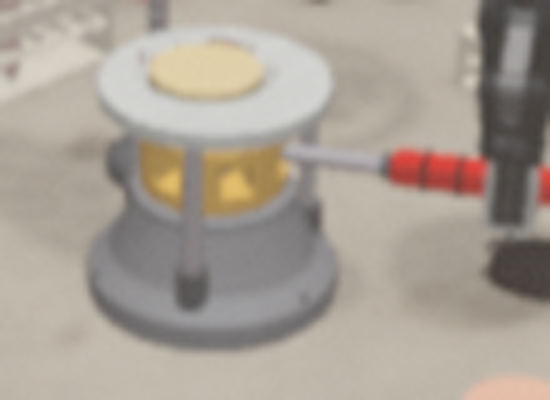

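The shank is in the collar's hole, at (290,155) in the crop, with no contact force. Now the first swing.

Call:
drive_tool(rows=[[[-0.0002,0.0067,0.0005],0.0524],[[-0.001,0.0159,0.0005],0.124],[[-0.001,0.0159,0],0.124],[[-0.001,0.0159,0],0.124],[[-0.001,0.0159,0],0.124],[[-0.001,0.0159,0],0.124],[[-0.001,0.0159,0],0.124],[[-0.001,0.0159,0],0.124],[[-0.001,0.0159,0],0.124],[[0,0,0],0]])

```text
t: 7.9
tool_pos: [0.5138, -0.3078, 0.1259]
tool_rot: [-1.322, -2.848, 0.002]
contact_force: [-3.9, -1.6, -1.0]
opening: 0.0126
grip_force: 68.7
```

```bash
python3 -c "
from h import *
rel()"
```

```text
t 7.90 p [ 0.5138 -0.3078  0.1259] hd 130.19 r 0.1286 ang 130.31 lat(tool y err) -0.0003 tipr 0.0169 barz 0.0707 F [-3.9 -1.6 -1. ] tau [-0.36  0.54 -0.39]
```

Call:
drive_tool(rows=[[[-0.0007,0.0134,0],0.105],[[-0.0007,0.0134,0],0.105],[[0,0,0],0],[[0,0,0],0]])

```text
t: 8.3
tool_pos: [0.5353, -0.2934, 0.1255]
tool_rot: [-1.61, -2.696, 0.001]
contact_force: [-1.9, -1.9, -0.2]
opening: 0.0123
grip_force: 68.6
```

```bash
python3 - <<'E'
from h import *
rel()
S=cam('side');A=np.array([.5943,-.4030])
for zz in (.064,.067,.07):
    print(zz,[(a,int(cv2.getRectSubPix(S['image'],(1,1),tuple(map(float,proj(S,[A[0]+.0325*np.cos(np.radians(a)),A[1]+.0325*np.sin(np.radians(a)),zz]))))[0,0][2])) for a in range(60,196,4)])
E
```

```text
t 8.30 p [ 0.5353 -0.2934  0.1255] hd 118.32 r 0.1282 ang 118.76 lat(tool y err) -0.0010 tipr 0.0165 barz 0.0703 F [-1.9 -1.9 -0.2] tau [-0.18  0.48 -0.3 ]
0.064 [(60, 176), (64, 195), (68, 206), (72, 206), (76, 207), (80, 202), (84, 183), (88, 154), (92, 135), (96, 120), (100, 88), (104, 72), (108, 71), (112, 71), (116, 73), (120, 75), (124, 93), (128, 124), (132, 140), (136, 146), (140, 142), (144, 133), (148, 119), (152, 97), (156, 80), (160, 72), (164, 70), (168, 69), (172, 70), (176, 70), (180, 70), (184, 71), (188, 71), (192, 70)]
0.067 [(60, 174), (64, 193), (68, 210), (72, 221), (76, 224), (80, 221), (84, 200), (88, 158), (92, 129), (96, 114), (100, 85), (104, 70), (108, 72), (112, 71), (116, 72), (120, 71), (124, 76), (128, 85), (132, 92), (136, 96), (140, 95), (144, 89), (148, 78), (152, 72), (156, 69), (160, 70), (164, 69), (168, 68), (172, 68), (176, 70), (180, 71), (184, 70), (188, 70), (192, 69)]
0.07 [(60, 167), (64, 174), (68, 187), (72, 206), (76, 220), (80, 222), (84, 204), (88, 155), (92, 115), (96, 97), (100, 76), (104, 70), (108, 71), (112, 72), (116, 70), (120, 71), (124, 71), (128, 71), (132, 70), (136, 71), (140, 70), (144, 70), (148, 69), (152, 70), (156, 70), (160, 70), (164, 68), (168, 69), (172, 68), (176, 68), (180, 68), (184, 66), (188, 68), (192, 69)]
```

Call:
drive_tool(rows=[[[0,-0.0057,0],-0.05],[[0.01,0,0],0],[[0.01,0,0],0],[[0.01,0,0],0],[[0,0,0],0],[[-0.0012,-0.0198,0],-0.1257],[[-0.0012,-0.0198,0],-0.1257],[[-0.0012,-0.0198,0],-0.1257],[[-0.0012,-0.0198,0],-0.1257],[[-0.0012,-0.0198,0],-0.1257]])

```text
t: 9.35
tool_pos: [0.4511, -0.3436, 0.1261]
tool_rot: [0.617, 3.08, -0.0]
contact_force: [0.7, -0.1, -0.5]
opening: 0.0124
grip_force: 68.6
```

Call:
drive_tool(rows=[[[-0.0012,-0.0198,0],-0.1257],[[-0.0012,-0.0198,0],-0.1257],[[-0.0012,-0.0198,0],-0.1257],[[0,0,0],0],[[0,0,0],0]])

```text
t: 9.85
tool_pos: [0.439, -0.4011, 0.1259]
tool_rot: [0.041, 3.141, 0.001]
contact_force: [0.5, -0.4, -1.8]
opening: 0.0123
grip_force: 68.5
```

```bash
cat >> h.py <<'E'
def holes(A=(.5943,-.4030)):
    S=cam('side')
    for zz in (.064,.067,.07):
        print(zz,[(a,int(cv2.getRectSubPix(S['image'],(1,1),tuple(map(float,proj(S,[A[0]+.0325*np.cos(np.radians(a)),A[1]+.0325*np.sin(np.radians(a)),zz]))))[0,0][2])) for a in range(60,196,4)])
    return S
E
python3 - <<'E'
from h import *
rel();S=holes();cv2.imwrite('pics/s3.png',S['image'])
E
```

```text
t 9.85 p [ 0.439  -0.4011  0.1259] hd 178.49 r 0.1581 ang 178.29 lat(tool y err) 0.0005 tipr 0.0464 barz 0.0707 F [ 0.5 -0.4 -1.8] tau [ 0.02  0.01 -0.02]
0.064 [(60, 185), (64, 197), (68, 205), (72, 205), (76, 204), (80, 198), (84, 180), (88, 151), (92, 137), (96, 137), (100, 141), (104, 155), (108, 170), (112, 177), (116, 187), (120, 195), (124, 198), (128, 198), (132, 198), (136, 194), (140, 188), (144, 179), (148, 170), (152, 164), (156, 162), (160, 162), (164, 163), (168, 163), (172, 163), (176, 168), (180, 173), (184, 180), (188, 188), (192, 190)]
0.067 [(60, 176), (64, 191), (68, 206), (72, 217), (76, 221), (80, 218), (84, 197), (88, 157), (92, 135), (96, 136), (100, 143), (104, 155), (108, 169), (112, 175), (116, 191), (120, 209), (124, 218), (128, 220), (132, 217), (136, 206), (140, 189), (144, 175), (148, 167), (152, 164), (156, 163), (160, 165), (164, 168), (168, 174), (172, 183), (176, 190), (180, 194), (184, 196), (188, 196), (192, 192)]
0.07 [(60, 165), (64, 170), (68, 183), (72, 202), (76, 216), (80, 219), (84, 201), (88, 159), (92, 134), (96, 137), (100, 143), (104, 156), (108, 168), (112, 173), (116, 193), (120, 215), (124, 223), (128, 223), (132, 216), (136, 194), (140, 172), (144, 166), (148, 165), (152, 164), (156, 164), (160, 165), (164, 175), (168, 187), (172, 197), (176, 201), (180, 199), (184, 195), (188, 190), (192, 187)]
```

```bash
python3 - <<'E'
import cv2,numpy as np
a=cv2.imread('pics/side0.png').astype(int);b=cv2.imread('pics/s3.png').astype(int)
for c in (262,282,288): print(c,a[160:215,c,0].tolist(),'\n   ',b[160:215,c,0].tolist())
A=cv2.resize(np.hstack([a[150:235,240:312],b[150:235,240:312]]).astype(np.uint8),None,fx=5.5,fy=5.5,interpolation=cv2.INTER_CUBIC)
cv2.imwrite('pics/cmp.png',A);print(A.shape)
E
```

```text
262 [138, 150, 156, 158, 160, 160, 165, 179, 192, 197, 192, 187, 189, 195, 195, 197, 200, 202, 202, 201, 201, 203, 203, 196, 175, 149, 137, 128, 113, 110, 112, 111, 112, 116, 122, 126, 132, 137, 135, 128, 116, 107, 107, 110, 113, 113, 114, 114, 116, 118, 119, 120, 122, 121, 123] 
    [145, 156, 162, 172, 192, 206, 203, 198, 197, 202, 203, 203, 203, 206, 208, 208, 209, 209, 209, 207, 193, 167, 149, 140, 131, 121, 119, 117, 118, 118, 118, 116, 117, 120, 128, 134, 139, 144, 141, 134, 123, 113, 115, 116, 119, 120, 120, 122, 124, 124, 125, 126, 127, 125, 129]
282 [161, 165, 164, 164, 167, 181, 195, 192, 172, 159, 163, 165, 165, 164, 165, 165, 164, 157, 147, 156, 186, 199, 200, 199, 200, 198, 187, 169, 152, 139, 113, 90, 81, 85, 92, 100, 104, 102, 101, 94, 82, 84, 104, 131, 139, 130, 124, 128, 131, 132, 131, 131, 131, 133, 133] 
    [167, 172, 189, 203, 192, 172, 167, 170, 171, 171, 171, 171, 171, 170, 156, 152, 181, 204, 208, 207, 208, 207, 203, 186, 162, 152, 138, 115, 111, 106, 99, 88, 84, 91, 98, 104, 106, 107, 106, 97, 84, 87, 110, 138, 146, 136, 131, 134, 137, 137, 136, 137, 138, 138, 139]
288 [161, 160, 161, 159, 159, 162, 177, 193, 201, 203, 202, 200, 194, 186, 180, 177, 179, 187, 198, 200, 200, 200, 201, 200, 199, 192, 174, 153, 135, 108, 84, 77, 76, 79, 77, 75, 75, 74, 76, 88, 111, 136, 141, 131, 122, 124, 125, 127, 127, 128, 129, 129, 130, 131, 131] 
    [168, 168, 175, 193, 207, 209, 210, 208, 205, 196, 187, 185, 185, 187, 196, 205, 207, 207, 207, 207, 208, 205, 189, 166, 155, 140, 119, 108, 100, 89, 85, 82, 81, 79, 82, 80, 80, 80, 79, 90, 114, 141, 149, 138, 127, 129, 133, 132, 134, 133, 136, 136, 136, 136, 138]
(468, 792, 3)
```

View pics/cmp.png

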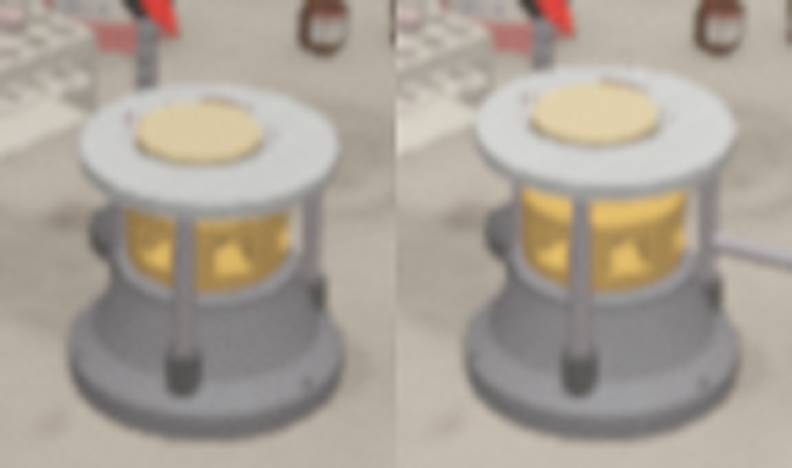

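The crop pair shows the table lifted about 3.6 px, roughly 8 mm or 60°. The bright hole floors are back at the same places, (232,258) before and (625,258) now. So the next hole is again near 190°, and I'll insert there.

Call:
drive_tool(rows=[[[-0.0006,-0.0138,0],-0.0846],[[-0.0006,-0.0138,0],-0.0846],[[0,0,0],0],[[-0.006,0,0],0],[[-0.006,0,0],0],[[-0.006,0,0],0],[[-0.006,0,0],0],[[-0.005,0,0],0],[[0,0,0],0]])

```text
t: 10.8
tool_pos: [0.47, -0.4244, 0.126]
tool_rot: [-0.229, 3.133, -0.0]
contact_force: [0.0, 0.5, -1.6]
opening: 0.0126
grip_force: 68.5
```

```bash
python3 -c "
from h import *
rel()"
```

```text
t 10.80 p [ 0.47   -0.4244  0.126 ] hd 188.35 r 0.1284 ang 188.33 lat(tool y err) 0.0000 tipr 0.0167 barz 0.0708 F [ 0.   0.5 -1.6] tau [-0.02  0.02  0.  ]
```

Call:
drive_tool(rows=[[[-0.0005,0.0112,0],0.0873],[[-0.001,0.0161,0],0.1257],[[-0.001,0.0161,0],0.1257],[[-0.001,0.0161,0],0.1257],[[-0.001,0.0161,0],0.1257],[[-0.001,0.0161,0],0.1257],[[-0.001,0.0161,0],0.1257],[[-0.001,0.0161,0],0.1257],[[-0.001,0.0161,0],0.1257],[[-0.001,0.0161,0],0.1257]])

```text
t: 11.8
tool_pos: [0.534, -0.2933, 0.1255]
tool_rot: [-1.615, -2.692, 0.003]
contact_force: [-4.4, -1.8, -0.2]
opening: 0.0128
grip_force: 69.1
```

Call:
drive_tool(rows=[[[0,0,0],0],[[0,0,0],0],[[0,-0.0057,0],-0.05],[[0.01,0,0],0],[[0.01,0,0],0],[[0.01,0,0],0],[[0,0,0],0],[[-0.0012,-0.0198,0],-0.1257],[[-0.0012,-0.0198,0],-0.1257],[[-0.0012,-0.0198,0],-0.1257]])

```text
t: 12.8
tool_pos: [0.47, -0.3098, 0.126]
tool_rot: [0.988, 2.982, -0.0]
contact_force: [-0.4, -1.2, -1.1]
opening: 0.0129
grip_force: 68.7
```

Call:
drive_tool(rows=[[[-0.0012,-0.0198,0],-0.1257],[[-0.0012,-0.0198,0],-0.1257],[[-0.0012,-0.0198,0],-0.1257],[[-0.0012,-0.0198,0],-0.1257],[[-0.0012,-0.0198,0],-0.1257],[[0,0,0],0],[[0,0,0],0]])

```text
t: 13.5
tool_pos: [0.4384, -0.402, 0.1259]
tool_rot: [0.032, 3.141, 0.001]
contact_force: [0.0, 1.0, -0.8]
opening: 0.0129
grip_force: 68.6
```

```bash
python3 - <<'E'
from h import *
rel();S=holes();cv2.imwrite('pics/s4.png',S['image']);T=cam('top');cv2.imwrite('pics/t4.png',T['image'])
b=S['image'].astype(int)
for c in (262,282,288): print(c,b[150:195,c,0].tolist())
E
```

```text
t 13.50 p [ 0.4384 -0.402   0.1259] hd 178.83 r 0.1587 ang 178.61 lat(tool y err) 0.0006 tipr 0.0470 barz 0.0707 F [ 0.   1.  -0.8] tau [-0.01  0.03  0.01]
0.064 [(60, 183), (64, 191), (68, 202), (72, 203), (76, 203), (80, 197), (84, 180), (88, 152), (92, 136), (96, 137), (100, 142), (104, 154), (108, 167), (112, 171), (116, 179), (120, 190), (124, 196), (128, 196), (132, 198), (136, 196), (140, 188), (144, 176), (148, 168), (152, 164), (156, 162), (160, 161), (164, 159), (168, 159), (172, 162), (176, 166), (180, 169), (184, 177), (188, 186), (192, 191)]
0.067 [(60, 177), (64, 189), (68, 203), (72, 214), (76, 219), (80, 217), (84, 196), (88, 157), (92, 135), (96, 136), (100, 143), (104, 156), (108, 168), (112, 172), (116, 184), (120, 206), (124, 216), (128, 219), (132, 218), (136, 209), (140, 190), (144, 174), (148, 167), (152, 164), (156, 163), (160, 161), (164, 165), (168, 172), (172, 182), (176, 188), (180, 193), (184, 197), (188, 197), (192, 195)]
0.07 [(60, 165), (64, 170), (68, 182), (72, 200), (76, 214), (80, 217), (84, 198), (88, 157), (92, 134), (96, 136), (100, 141), (104, 
[... 248 characters left out ...]
88, 192), (192, 188)]
262 [111, 137, 156, 155, 135, 116, 113, 113, 114, 130, 159, 190, 204, 202, 196, 197, 198, 198, 199, 202, 206, 209, 209, 209, 209, 210, 206, 183, 156, 147, 139, 127, 123, 118, 115, 118, 116, 117, 116, 118, 117, 116, 117, 121, 128]
282 [168, 172, 172, 171, 170, 170, 170, 172, 178, 195, 202, 185, 163, 167, 172, 171, 171, 171, 171, 171, 166, 153, 163, 193, 206, 207, 207, 207, 206, 197, 179, 159, 148, 132, 113, 109, 109, 109, 110, 108, 100, 90, 84, 86, 96]
288 [167, 169, 171, 171, 173, 172, 170, 168, 169, 178, 197, 207, 210, 210, 208, 205, 195, 184, 174, 170, 181, 196, 206, 207, 207, 206, 207, 206, 201, 182, 160, 149, 134, 114, 109, 110, 109, 106, 99, 90, 81, 80, 81, 81, 81]
```

Call:
drive_tool(rows=[[[0.005,0,-0.04],0],[[0,0,-0.04],0],[[0,0,-0.04],0],[[-0.01,-0.005,-0.03],0],[[-0.035,0.007,0],0],[[-0.04,0.007,0],0],[[-0.04,0.007,0],0],[[-0.04,0.007,0],0],[[-0.012,0.005,0],0],[[0,0,0],0]])

```text
t: 14.6
tool_pos: [0.6121, -0.3753, 0.2751]
tool_rot: [-0.024, -3.141, -0.001]
contact_force: [0.2, -0.5, -0.7]
opening: 0.0125
grip_force: 68.7
```

Call:
drive_tool(rows=[[[0,0,0],0],[[0,0,0],0]])

```text
t: 14.8
tool_pos: [0.6096, -0.3774, 0.2759]
tool_rot: [-0.03, -3.141, -0.0]
contact_force: [-0.2, 0.0, -0.8]
opening: 0.0128
grip_force: 68.7
```

```bash
cat >> h.py <<'E'
def wshot(name):
    d=cam('wrist');cv2.imwrite(f'pics/{name}.png',d['image']);np.savez(f'{name}.npz',**{k:d[k] for k in ('R','t','f','cx','cy')});return d
def redtip(d):
    h=cv2.cvtColor(d['image'],cv2.COLOR_BGR2HSV);m=cv2.inRange(h,np.array((0,120,60)),np.array((8,255,255)))|cv2.inRange(h,np.array((172,120,60)),np.array((180,255,255)))
    for c in cv2.findContours(m,0,2)[0]:
        if cv2.contourArea(c)>15: r=cv2.minAreaRect(c);print('red',[round(x,1) for x in r[0]],np.round(r[1],1),cv2.boxPoints(r).round(1).tolist())
E
python3 - <<'E'
from h import *
rel();d=wshot('v1');redtip(d);print(proj(d,(.634,-.451,.122)),proj(d,(.597,-.4058,.118)))
E
```

```text
t 14.80 p [ 0.6096 -0.3774  0.2759] hd 178.91 r 0.0310 ang 66.08 lat(tool y err) 0.0286 tipr -0.1237 barz 0.2207 F [-0.2  0.  -0.8] tau [-0.05 -0.03  0.03]
red [283.0, 360.0] [34. 28.] [[269.0, 343.0], [297.0, 343.0], [297.0, 377.0], [269.0, 377.0]]
red [283.5, 328.5] [25. 29.] [[269.0, 316.0], [298.0, 316.0], [298.0, 341.0], [269.0, 341.0]]
red [283.5, 300.5] [27. 29.] [[269.0, 287.0], [298.0, 287.0], [298.0, 314.0], [269.0, 314.0]]
red [284.0, 269.5] [29. 32.] [[268.0, 255.0], [300.0, 255.0], [300.0, 284.0], [268.0, 284.0]]
red [172.4, 262.9] [13.8 46.4] [[149.8000030517578, 271.3999938964844], [186.60000610351562, 243.3000030517578], [195.0, 254.3000030517578], [158.1999969482422, 282.3999938964844]]
red [284.0, 232.5] [41. 32.] [[268.0, 212.0], [300.0, 212.0], [300.0, 253.0], [268.0, 253.0]]
[189.66583164 248.00025174] [245.24098321 200.25407862]
```

Call:
drive_tool(rows=[[[0,-0.04,0],0],[[0,-0.04,0],0],[[0,-0.04,0],0],[[0,-0.035,0],0],[[0,0,0],0],[[0,0,0],0],[[0,0,0],0]])

```text
t: 15.55
tool_pos: [0.6076, -0.5317, 0.2761]
tool_rot: [-0.029, -3.141, -0.001]
contact_force: [0.5, 0.7, -0.6]
opening: 0.0126
grip_force: 68.7
```

```bash
python3 - <<'E'
from h import *
rel();d=wshot('v2');redtip(d)
a=cv2.imread('pics/v1.png');b=d['image'];q=proj(d,(.634,-.451,.122));print(q)
x,y=map(int,q)
A=a[140:290,110:310][:, :];B=b[max(0,y-110):y+40,max(0,x-100):x+100]
B=cv2.resize(B,(A.shape[1],A.shape[0])) if B.shape!=A.shape else B
cv2.imwrite('pics/vv.png',cv2.resize(np.hstack([A,B]),None,fx=2,fy=2,interpolation=cv2.INTER_CUBIC));print(max(0,x-100),max(0,y-110))
E
```

```text
t 15.55 p [ 0.6076 -0.5317  0.2761] hd 178.96 r 0.1263 ang 274.80 lat(tool y err) -0.1257 tipr -0.1246 barz 0.2209 F [ 0.5  0.7 -0.6] tau [-0.03  0.03  0.02]
red [283.0, 360.0] [34. 28.] [[269.0, 343.0], [297.0, 343.0], [297.0, 377.0], [269.0, 377.0]]
red [283.5, 328.5] [25. 29.] [[269.0, 316.0], [298.0, 316.0], [298.0, 341.0], [269.0, 341.0]]
red [283.5, 300.0] [28. 29.] [[269.0, 286.0], [298.0, 286.0], [298.0, 314.0], [269.0, 314.0]]
red [284.0, 269.5] [29. 32.] [[268.0, 255.0], [300.0, 255.0], [300.0, 284.0], [268.0, 284.0]]
red [367.5, 261.3] [12.2 49.4] [[343.6000061035156, 269.8999938964844], [384.70001220703125, 242.5], [391.5, 252.6999969482422], [350.3999938964844, 280.1000061035156]]
red [284.5, 232.5] [41. 33.] [[268.0, 212.0], [301.0, 212.0], [301.0, 253.0], [268.0, 253.0]]
red [85.8, 210.2] [19.5 27.2] [[69.30000305175781, 206.89999389648438], [94.0999984741211, 195.6999969482422], [102.19999694824219, 213.5], [77.4000015258789, 224.6999969482422]]
[386.58999053 246.91815613]
286 136
```

View pics/vv.png

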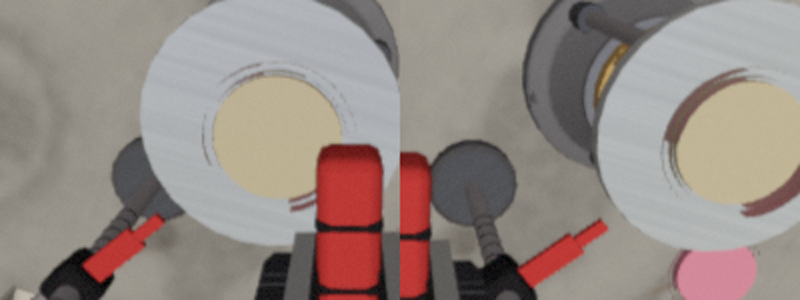

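The paired crop (v1 left, v2 right) shows the pointer's narrow red tip ending at (162,219) and (606,223). The table rim is clear in both halves, and the dish stands on it. From here I measure with scripts only.

```bash
cat > meas.py <<'E'
from h import *
from scipy.optimize import least_squares
def load(n): d=dict(np.load(n+'.npz'));d['image']=cv2.imread(f'pics/{n}.png');return d
def rim(d,c,z):
    """edge pixels of the top face, on radial lines from c at height z"""
    B=cv2.GaussianBlur(d['image'][:,:,0],(0,0),.7).astype(np.float32);cam=-d['R'].T@d['t'];out=[]
    for a in np.radians(np.arange(0,360,3)):
        u=np.array([np.cos(a),np.sin(a)])
        if u@(cam[:2]-c)/np.linalg.norm(cam[:2]-c)>.35: continue
        rs=np.arange(.040,.060,.0002);px=np.array([proj(d,[*(c+r*u),z]) for r in rs],np.float32)
        if px.min()<2 or px[:,0].max()>557 or px[:,1].max()>417: continue
        v=cv2.remap(B,px[:,0].reshape(1,-1),px[:,1].reshape(1,-1),1)[0]
        if v[:15].min()<145 or v[:15].max()>185 or v[-15:].max()>128: continue
        i=np.argmax(v<(v[:15].mean()+v[-15:].mean())/2);out.append(px[i])
    return np.array(out)
def tipred(d,guess):
    h=cv2.cvtColor(d['image'],cv2.COLOR_BGR2HSV);m=cv2.inRange(h,np.array((0,110,50)),np.array((10,255,255)))|cv2.inRange(h,np.array((170,110,50)),np.array((180,255,255)))
    n,l,st,ce=cv2.connectedComponentsWithStats(m);k=1+np.argmin([np.linalg.norm(c-guess)+(1e3 if s[4]<80 else 0) for c,s in zip(ce[1:],st[1:])])
    P=np.argwhere(l==k)[:,::-1].astype(float);ax=guess-ce[k];ax/=np.linalg.norm(ax);nn=np.array([-ax[1],ax[0]])
    s=P@ax; e=P[s>s.max()-6]; lat=(e@nn); mid=(lat.max()+lat.min())/2
    return ax*(s.max()+.3)+nn*mid, lat.max()-lat.min()+1
def table(names,z0=.118):
    D=[load(n) for n in names];c=AX.copy();z=z0
    for _ in range(3):
        E=[rim(d,c,z) for d in D]
        def f(p):
            return np.concatenate([[np.hypot(*(plane(d,*q,p[2])[:2]-p[:2]))-.05 for q in e] for d,e in zip(D,E)])*1e3
        s=least_squares(f,[*c,z],loss='soft_l1',f_scale=.4);c=s.x[:2];z=s.x[2]
    print('table',s.x.round(5),'n',[len(e) for e in E],'rms mm',np.sqrt(np.mean(f(s.x)**2)).round(3))
    return D,s.x
def pointer(D):
    t=[tipred(d,proj(d,(.634,-.451,.122))) for d in D];print('tip px',[(x[0].round(1),x[1]) for x in t])
    p,g=tri(D[0],t[0][0],D[1],t[1][0]);print('pointer',p.round(5),'gap',g.round(5))
    return p
if __name__=='__main__':
    D,x=table(['v1','v2']);p=pointer(D);print('rise mm',(p[2]-x[2])*1e3,'tip-axis',np.hypot(*(p[:2]-x[:2])))
E
python3 meas.py
```

```text
table [ 0.60507 -0.40921  0.10653] n [36, 4] rms mm 1.588
tip px [(array([190.5, 248. ]), np.float64(8.039852062630189)), (array([388.1, 247.3]), np.float64(7.60164245648815))]
pointer [ 0.63381 -0.45008  0.12276] gap 0.00032
rise mm 16.238057682430444 tip-axis 0.049966395187382176
```

```bash
python3 - <<'E'
from meas import *
for n in('v1','v2'):
    d=load(n);cm=-d['R'].T@d['t'];print(n,cm.round(3))
    for a in range(0,360,20):
        u=np.array([np.cos(np.radians(a)),np.sin(np.radians(a))])
        v=[]
        for r in np.arange(.040,.061,.0015):
            q=proj(d,[*(AX+r*u),.118]).round().astype(int)
            v.append('%d/%d'%(d['image'][q[1],q[0]][0],int(d['image'][q[1],q[0]][0])-int(d['image'][q[1],q[0]][2])) if 0<=q[0]<560 and 0<=q[1]<420 else -1)
        print(a,*v)
E
```

```text
v1 [ 0.529 -0.375  0.347]
0 178/4 175/4 179/4 182/5 179/4 177/3 179/4 180/4 161/-1 131/-9 110/-14 31/-1 24/1 15/-1
20 179/5 178/4 145/2 116/4 48/0 31/1 40/-24 31/-86 46/-124 49/-122 47/-128 47/-133 50/-131 55/-132
40 55/-133 55/-133 52/-136 56/-133 53/-134 55/-133 52/-135 54/-135 55/-133 52/-135 55/-134 50/-121 31/-7 27/0
60 47/-131 47/-134 52/-129 49/-129 45/-123 49/-92 112/-29 177/3 143/-12 139/-14 139/-14 140/-14 140/-14 136/-14
80 181/6 182/6 182/6 183/7 183/8 182/6 183/6 158/-3 139/-14 141/-13 143/-13 142/-13 143/-13 143/-14
100 183/9 182/7 183/7 184/8 184/7 185/9 181/6 141/-12 144/-13 144/-13 145/-14 144/-13 146/-14 143/-15
120 183/8 183/7 182/9 182/8 182/8 182/8 160/4 87/8 92/-1 104/-3 108/-6 141/-14 141/-14 142/-14
140 182/9 180/8 181/8 183/8 185/9 174/7 90/-3 89/-1 98/-2 114/-1 114/-2 112/-4 112/-1 95/-4
160 181/7 186/7 185/7 183/8 184/8 179/7 100/-2 90/-2 93/-3 107/-2 115/-2 117/-1 92/4 96/0
180 182/9 183/7 185/8 186/9 184/8 141/4 95/-2 109/-2 116/-3 117/-1 117/-4 108/-3 117/-12 123/-11
200 183/8 182/8 184/8 186/8 186/9 169/6 113/-2 106/-8 124/-12 124/-14 128/-13 128/-15 13
[... 1793 characters left out ...]
 116/-2 119/-2 116/-6 140/-13 147/-14
220 186/6 186/5 189/6 190/7 186/6 113/-1 97/-5 118/-1 128/9 93/3 87/-1 92/-2 90/-2 92/-3
240 184/5 185/6 186/7 186/6 186/6 170/5 94/-4 72/-29 67/-71 50/-55 119/3 127/8 117/7 77/-1
260 186/6 187/5 185/4 185/5 186/5 177/6 93/-2 74/-16 111/-4 129/6 100/2 75/0 78/-1 77/-2
280 186/3 185/4 182/4 186/4 186/5 182/4 124/-3 80/-4 89/-2 101/-1 105/-1 106/0 102/-3 102/-3
300 181/4 179/4 180/3 181/3 183/4 181/3 174/3 105/-8 128/-12 123/-14 126/-13 127/-12 129/-13 130/-13
320 178/4 179/3 177/3 180/2 182/4 180/4 179/2 179/2 143/-13 143/-14 143/-14 144/-13 144/-12 142/-14
340 178/3 181/3 182/3 179/2 181/3 184/3 182/2 181/3 147/-11 145/-14 143/-12 143/-13 143/-12 142/-13
```

```bash
python3 - <<'E'
s=open('meas.py').read()
a=s.index("        if u@(cam");b=s.index("        rs=np.arange");s=s[:a]+s[b:]
a=s.index("        if v[:15].min()");b=s.index("    return np.array(out)")
s=s[:a]+"""        if v[:15].min()<165 or v[:15].max()>192: continue
        k=np.argmax(v<v[:15].mean()-10)
        if k<10 or k>85: continue
        i=k-8+np.argmax(v[k-8:]<(v[:15].mean()+v[k+6:k+12].min())/2);out.append(px[i])
"""+s[b:]
open('meas.py','w').write(s)
E
python3 meas.py
```

```text
table [ 0.59903 -0.4051   0.11918] n [100, 108] rms mm 0.78
tip px [(array([190.5, 248. ]), np.float64(8.039852062630189)), (array([388.1, 247.3]), np.float64(7.60164245648815))]
pointer [ 0.63381 -0.45008  0.12276] gap 0.00032
rise mm 3.5828579992221026 tip-axis 0.05685700972653458
```

```bash
python3 - <<'E'
s=open('meas.py').read()
s=s.replace("""    print('table'""","""    for _ in range(3):
        E=[np.array([q for q in e if abs(np.hypot(*(plane(d,*q,s.x[2])[:2]-s.x[:2]))-.05)<.0008]) for d,e in zip(D,E)]
        s=least_squares(f,s.x)
    print('table'""")
open('meas.py','w').write(s)
E
python3 meas.py; python3 - <<'E'
from meas import *
table(['v1']);table(['v2'])
E
```

```text
table [ 0.59904 -0.40508  0.1192 ] n [92, 108] rms mm 0.254
tip px [(array([190.5, 248. ]), np.float64(8.039852062630189)), (array([388.1, 247.3]), np.float64(7.60164245648815))]
pointer [ 0.63381 -0.45008  0.12276] gap 0.00032
rise mm 3.569146041277449 tip-axis 0.056867654898955566
table [ 0.59928 -0.40549  0.11839] n [96] rms mm 0.172
table [ 0.59919 -0.40448  0.11831] n [106] rms mm 0.146
```

```bash
sed -i 's/-\.05 for q in e\]/-p[3] for q in e]/; s/\[\*c,z\],loss/[*c,z,.05],loss/; s/s.x\[:2\]))-\.05)/s.x[:2]))-s.x[3])/' meas.py; python3 meas.py
```

```text
table [ 0.59875 -0.40531  0.11983  0.04968] n [96, 108] rms mm 0.167
tip px [(array([190.5, 248. ]), np.float64(8.039852062630189)), (array([388.1, 247.3]), np.float64(7.60164245648815))]
pointer [ 0.63381 -0.45008  0.12276] gap 0.00032
rise mm 2.9361628793707766 tip-axis 0.056863807212266804
```

```bash
python3 - <<'E'
from meas import *
for n,(x0,x1,y0,y1) in (('v1',(172,197,240,264)),('v2',(370,394,238,262))):
    d=load(n);print(n,x0)
    for y in range(y0,y1): print(y,' '.join('%3d'%d['image'][y,x,2] if int(d['image'][y,x,2])-int(d['image'][y,x,1])>50 else ' . ' for x in range(x0,x1)))
E
```

```text
v1 172
240  .   .   .   .   .   .   .   .   .   .   .   .   .   .   .   .   .   .   .   .   .   .   .   .   . 
241  .   .   .   .   .   .   .   .   .   .   .   .   .   .   .   .   .   .   .   .   .   .   .   .   . 
242  .   .   .   .   .   .   .   .   .   .   .   .   .   .   .   .   .   .   .   .   .   .   .   .   . 
243  .   .   .   .   .   .   .   .   .   .   .   .   .   .   .   .   .   .   .   .   .   .   .   .   . 
244  .   .   .   .   .   .   .   .   .   .   .   .   .   .   .   .   .   .   .   .   .   .   .   .   . 
245  .   .   .   .   .   .   .   .   .   .   .   .   .   .   .   .   .   .   .   .   .   .   .   .   . 
246  .   .   .   .   .   .   .   .   .   .   .   .   .   .   .   .   .   .   .   .   .   .   .   .   . 
247  .   .   .   .   .   .   .   .   .   .   .   .   .   .   .  130 115  .   .   .   .   .   .   .   . 
248  .   .   .   .   .   .   .   .   .   .   .   .   .  118 147 171 156 119  .   .   .   .   .   .   . 
249  .   .   .   .   .   .   .   .   .   .   .   .  123 160 182 186 183 161 119  88  .   .   .   .   . 
250  .   .   .   .   .   .   .   .   .   .   .  140 1
[... 3108 characters left out ...]
 
255 186 187 167 142 172 186 190 190 190 191 190 189 183 176  .   .   .   .   .   .   .   .   .   . 
256 191 191 186 171 177 188 191 191 191 190 189 180  .   .   .   .   .   .   .   .   .   .   .   . 
257 191 189 190 187 181 187 190 191 189 182 177  .   .   .   .   .   .   .   .   .   .   .   .   . 
258 192 192 191 191 190 180 187 188 178 164  .   .   .   .   .   .   .   .   .   .   .   .   .   . 
259 191 192 191 191 190 174 173 172  .   .   .   .   .   .   .   .   .   .   .   .   .   .   .   . 
260 191 192 191 192 191 189 172  .   .   .   .   .   .   .   .   .   .   .   .   .   .   .   .   . 
261 191 190 190 190 191 191 186 169  .   .   .   .   .   .   .   .   .   .   .   .   .   .   .   .
```

```bash
cat >> meas.py <<'E'
E
python3 - <<'E'
s=open('meas.py').read()
a=s.index("def tipred");b=s.index("def table")
s=s[:a]+'''def tipred(d,guess,thr=159,k=8):
    """end of the pointer's top face: bright red at k-fold enlargement, mid of its end edge"""
    x0,y0=(guess-[26,14]).astype(int);I=d['image'][y0:y0+30,x0:x0+36].astype(np.float32)
    I=cv2.resize(I,None,fx=k,fy=k,interpolation=cv2.INTER_CUBIC);m=((I[:,:,2]>thr)&(I[:,:,2]-I[:,:,1]>75)).astype(np.uint8)
    n,l,st,ce=cv2.connectedComponentsWithStats(m);j=1+np.argmax(st[1:,4])
    P=(np.argwhere(l==j)[:,::-1]+.5)/k-.5+[x0,y0]
    ax=guess-proj(d,(.634+.02*.612,-.451-.02*.79,.122));ax/=np.linalg.norm(ax);nn=np.array([-ax[1],ax[0]])
    s=P@ax;e=P[s>s.max()-8];q=(e-e.mean(0));st=e@ax
    # midline and width over stations, then end = mean over the midline's lateral half width of the reach
    lat=e@nn;body=lat[st<st.max()-4];c=(np.percentile(body,1)+np.percentile(body,99))/2;w=np.percentile(body,99)-np.percentile(body,1)
    band=np.abs(lat-c)<w*.3;end=np.mean([st[band][np.abs(lat[band]-b)<.1].max() for b in np.linspace(c-w*.25,c+w*.25,9)])
    return ax*end+nn*c,w
'''+s[b:]
open('meas.py','w').write(s)
E
python3 meas.py; python3 - <<'E'
from meas import *
D=[load('v1'),load('v2')]
for thr in(150,168):
    t=[tipred(d,proj(d,(.634,-.451,.122)),thr) for d in D];print(thr,t,tri(D[0],t[0][0],D[1],t[1][0]))
E
```

```text
table [ 0.59875 -0.40531  0.11983  0.04968] n [96, 108] rms mm 0.167
tip px [(array([189.3, 249.4]), np.float64(5.83758377861966)), (array([388.3, 248.1]), np.float64(5.336142630570407))]
pointer [ 0.6339  -0.4505   0.12459] gap 0.00016
rise mm 4.757248994422911 tip-axis 0.05725076967121567
150 [(array([189.44173813, 249.26229333]), np.float64(6.097202325204364)), (array([388.21311739, 248.05207374]), np.float64(5.5155210934340175))] (array([ 0.63390504, -0.45048574,  0.12437874]), np.float64(9.305225755431153e-05))
168 [(array([189.19456093, 249.55388253]), np.float64(5.3587528247023215)), (array([388.31234144, 248.22170198]), np.float64(5.12925068110377))] (array([ 0.63388846, -0.45054778,  0.12482245]), np.float64(0.00018542892897915897))
```

```bash
sed -i 's/^AX=.*/AX=np.array([.599,-.4053])/' h.py; python3 - <<'E'
from h import *
p,h,o=pose()
leg(p,h,(.4423,-.4301,.276),189,5)
E
```

```text
5 [[[0.0335,0.0197,0.0001],-0.0349],[[0.0328,0.0208,0.0001],-0.0349],[[0.032,0.0219,0.0001],-0.0349],[[0.0312,0.023,0.0001],-0.0349],[[0.0304,0.0241,0.0001],-0.0349]]
```

Call:
drive_tool(rows=[[[0.0335,0.0197,0],-0.0349],[[0.0328,0.0208,0],-0.0349],[[0.032,0.0219,0],-0.0349],[[0.0312,0.023,0],-0.0349],[[0.0304,0.0241,0],-0.0349],[[0,0,0.04],0],[[0,0,0.045],0],[[0,0,0.045],0],[[0,0,0.02],0],[[0,0,0],0]])

```text
t: 16.6
tool_pos: [0.4409, -0.4278, 0.1219]
tool_rot: [0.247, -3.127, -0.01]
contact_force: [-0.4, 1.2, -1.8]
opening: 0.0128
grip_force: 70.7
```

Call:
drive_tool(rows=[[[0,0,0],0],[[0,0,0],0]])

```text
t: 16.8
tool_pos: [0.4435, -0.4317, 0.1286]
tool_rot: [-0.246, 3.13, -0.006]
contact_force: [0.2, -0.1, -1.3]
opening: 0.0127
grip_force: 70.7
```

```bash
python3 -c "
from h import *
rel()"
```

```text
t 16.80 p [ 0.4435 -0.4317  0.1286] hd 189.00 r 0.1577 ang 189.64 lat(tool y err) -0.0018 tipr 0.0460 barz 0.0734 F [ 0.2 -0.1 -1.3] tau [-0.04  0.09 -0.01]
```

Call:
drive_tool(rows=[[[0,0.0015,0.002],0],[[0,0,0],0],[[0,0,0],0],[[-0.006,0,0],0],[[-0.006,0,0],0],[[-0.006,0,0],0],[[-0.006,0,0],0],[[-0.005,0,0],0],[[0,0,0],0],[[0,0,0],0]])

```text
t: 17.8
tool_pos: [0.471, -0.4249, 0.1238]
tool_rot: [0.246, -3.132, -0.0]
contact_force: [0.5, -0.1, -0.6]
opening: 0.0127
grip_force: 70.7
```

```bash
python3 -c "
from h import *
rel()"
```

```text
t 17.80 p [ 0.471  -0.4249  0.1238] hd 188.99 r 0.1295 ang 188.70 lat(tool y err) 0.0006 tipr 0.0178 barz 0.0686 F [ 0.5 -0.1 -0.6] tau [-0.03  0.07 -0.02]
```

Call:
drive_tool(rows=[[[-0.0007,0.0138,-0.0015],0.1065],[[-0.0007,0.0138,0],0.1065],[[-0.0007,0.0138,0],0.1065],[[-0.0007,0.0138,0],0.1065],[[-0.0007,0.0138,0],0.1065],[[-0.0007,0.0138,0],0.1065],[[0,0,0],0],[[0,0,0],0],[[0,0,0],0]])

```text
t: 18.7
tool_pos: [0.4836, -0.3449, 0.1253]
tool_rot: [-0.749, -3.051, 0.0]
contact_force: [0.8, -0.1, -2.7]
opening: 0.013
grip_force: 70.7
```

```bash
python3 -c "
from h import *
rel()"
```

```text
t 18.70 p [ 0.4836 -0.3449  0.1253] hd 152.41 r 0.1303 ang 152.39 lat(tool y err) 0.0001 tipr 0.0186 barz 0.0701 F [ 0.8 -0.1 -2.7] tau [0.06 0.08 0.04]
```

Call:
drive_tool(rows=[[[0,-0.0045,0],-0.035],[[0.01,0,0],0],[[0.01,0,0],0],[[0.01,0,0],0],[[0.012,0,0],0],[[0.003,0,-0.04],0],[[0,0,-0.045],0],[[0,0,-0.045],0],[[0,0,-0.008],0],[[0,0,0],0]])

```text
t: 19.7
tool_pos: [0.4415, -0.3294, 0.2663]
tool_rot: [0.696, 3.059, -0.005]
contact_force: [-0.7, -0.2, -2.2]
opening: 0.0127
grip_force: 70.8
```

```bash
python3 - <<'E'
from h import *
rel();p,h,o=pose()
leg(p,h,(.605,-.35,.264),179,6)
E
```

```text
t 19.70 p [ 0.4415 -0.3294  0.2663] hd 154.36 r 0.1748 ang 154.28 lat(tool y err) 0.0002 tipr 0.0631 barz 0.2111 F [-0.7 -0.2 -2.2] tau [-0.01  0.03 -0.02]
6 [[[-0.026,0.0087,0.0004],-0.0717],[[-0.0266,0.0068,0.0004],-0.0717],[[-0.027,0.0049,0.0004],-0.0717],[[-0.0273,0.0029,0.0004],-0.0717],[[-0.0274,0.001,0.0004],-0.0717],[[-0.0274,-0.001,0.0004],-0.0717]]
```

Call:
drive_tool(rows=[[[-0.026,0.0087,0],-0.0717],[[-0.0266,0.0068,0],-0.0717],[[-0.027,0.0049,0],-0.0717],[[-0.0273,0.0029,0],-0.0717],[[-0.0274,0.001,0],-0.0717],[[-0.0274,-0.001,0],-0.0717],[[0,0,0],0],[[0,0,0],0],[[0,0,0],0]])

```text
t: 20.6
tool_pos: [0.6033, -0.3491, 0.2616]
tool_rot: [-0.029, -3.139, -0.003]
contact_force: [-0.0, 0.8, -2.1]
opening: 0.0129
grip_force: 70.8
```

```bash
python3 - <<'E'
from h import *
wshot('u1');rel()
E
```

```text
t 20.65 p [ 0.6033 -0.3493  0.2623] hd 178.95 r 0.0562 ang 85.58 lat(tool y err) 0.0561 tipr -0.1150 barz 0.2071 F [-0.3  0.7 -0.4] tau [ 0.04 -0.01  0.02]
```

Call:
drive_tool(rows=[[[0,-0.04,0],0],[[0,-0.04,0],0],[[0,-0.015,0],0],[[0,0,0],0],[[0,0,0],0],[[0,0,0],0]])

```text
t: 21.25
tool_pos: [0.6029, -0.4432, 0.2634]
tool_rot: [-0.026, -3.141, -0.001]
contact_force: [-0.2, 0.8, -1.6]
opening: 0.0124
grip_force: 70.8
```

```bash
python3 - <<'E'
from h import *
wshot('u2');rel()
E
```

```text
t 21.30 p [ 0.6031 -0.4431  0.2635] hd 179.08 r 0.0380 ang 276.14 lat(tool y err) -0.0377 tipr -0.1164 barz 0.2083 F [-0.5  0.1 -0.2] tau [-0.    0.05  0.02]
```

Call:
drive_tool(rows=[[[0,-0.04,0],0],[[0,-0.04,0],0],[[0,-0.03,0],0],[[0,0,0],0],[[0,0,0],0],[[0,0,0],0]])

```text
t: 21.9
tool_pos: [0.6016, -0.553, 0.2635]
tool_rot: [-0.025, -3.141, -0.001]
contact_force: [-0.6, 0.6, -2.1]
opening: 0.0129
grip_force: 70.8
```

```bash
python3 - <<'E'
from meas import *
wshot('u3');rel()
for a,b in (('u1','u3'),('u1','u2'),('u2','u3')):
    try:
        D,x=table([a,b],.123);p=pointer(D);print(a,b,'rise mm',(p[2]-x[2])*1e3,'tip-axis',np.hypot(*(p[:2]-x[:2])))
    except Exception as e: print(a,b,repr(e))
E
```

```text
t 21.95 p [ 0.6016 -0.5529  0.2636] hd 179.11 r 0.1476 ang 271.02 lat(tool y err) -0.1475 tipr -0.1166 barz 0.2084 F [-0.3  0.2 -0.5] tau [0.03 0.04 0.03]
table [ 0.59879 -0.40527  0.11979  0.0497 ] n [107, 82] rms mm 0.205
tip px [(array([146.2, 266.7]), np.float64(6.025233739441887)), (array([421.3, 262.6]), np.float64(5.4665493391901805))]
pointer [ 0.63397 -0.45053  0.12445] gap 0.00026
u1 u3 rise mm 4.662343695117074 tip-axis 0.057320533673753185
table [ 0.59898 -0.40529  0.11949  0.04983] n [104, 90] rms mm 0.167
tip px [(array([146.2, 266.7]), np.float64(6.025233739441887)), (array([282.3, 253.3]), np.float64(14.457184643250798))]
pointer [ 0.62322 -0.44353  0.1376 ] gap 0.00682
u1 u2 rise mm 18.107444647206343 tip-axis 0.04527518965315691
table [ 0.59874 -0.40531  0.11983  0.04968] n [90, 82] rms mm 0.171
tip px [(array([282.3, 253.3]), np.float64(14.457184643250798)), (array([421.3, 262.6]), np.float64(5.4665493391901805))]
pointer [ 0.63699 -0.44443  0.11063] gap 0.00758
u2 u3 rise mm -9.200110049309929 tip-axis 0.05471003032290406
```

```bash
python3 - <<'E'
from meas import *
S=holes();cv2.imwrite('pics/s5.png',S['image'])
for c in (262,282): print(c,S['image'][150:185,c,0].tolist())
for n in('v2','u3'):
    d=load(n);redtip(d)
E
```

```text
0.064 [(60, 176), (64, 185), (68, 195), (72, 197), (76, 197), (80, 191), (84, 173), (88, 146), (92, 131), (96, 131), (100, 135), (104, 148), (108, 161), (112, 164), (116, 172), (120, 184), (124, 189), (128, 190), (132, 190), (136, 189), (140, 182), (144, 170), (148, 160), (152, 156), (156, 155), (160, 154), (164, 153), (168, 153), (172, 153), (176, 159), (180, 162), (184, 170), (188, 180), (192, 184)]
0.067 [(60, 171), (64, 181), (68, 197), (72, 208), (76, 213), (80, 210), (84, 190), (88, 151), (92, 130), (96, 132), (100, 136), (104, 150), (108, 162), (112, 165), (116, 178), (120, 199), (124, 210), (128, 212), (132, 212), (136, 202), (140, 183), (144, 167), (148, 160), (152, 157), (156, 156), (160, 156), (164, 159), (168, 166), (172, 174), (176, 181), (180, 187), (184, 190), (188, 191), (192, 188)]
0.07 [(60, 159), (64, 164), (68, 176), (72, 194), (76, 208), (80, 211), (84, 193), (88, 151), (92, 129), (96, 130), (100, 136), (104, 150), (108, 162), (112, 167), (116, 180), (120, 204), (124, 215), (128, 217), (132, 211), (136, 188), (140, 164), (144, 158), (148, 159), (152, 158), (156, 
[... 1423 characters left out ...]
 318.0], [299.0, 318.0], [299.0, 350.0], [268.0, 350.0]]
red [283.5, 299.0] [32. 29.] [[269.0, 283.0], [298.0, 283.0], [298.0, 315.0], [269.0, 315.0]]
red [399.0, 276.1] [12.6 52.2] [[373.6000061035156, 284.8999938964844], [417.6000061035156, 256.70001220703125], [424.3999938964844, 267.29998779296875], [380.3999938964844, 295.5]]
red [283.5, 264.5] [31. 31.] [[268.0, 249.0], [299.0, 249.0], [299.0, 280.0], [268.0, 280.0]]
red [284.0, 230.0] [32. 30.] [[269.0, 214.0], [299.0, 214.0], [299.0, 246.0], [269.0, 246.0]]
red [102.6, 218.6] [16.8 31.1] [[85.0999984741211, 216.39999389648438], [114.0, 205.1999969482422], [120.0999984741211, 220.8000030517578], [91.0999984741211, 232.10000610351562]]
```

```bash
python3 - <<'E'
from meas import *
from scipy.optimize import least_squares
def setup(n,p,hd,rows,cols):
    d=load(n);u=-np.array([np.cos(np.radians(hd)),np.sin(np.radians(hd)),0]);return d,np.array(p),u,rows,cols
a=setup('v2',(.6076,-.5317,.2761),178.96,[212,254,285,315,342],284)
b=setup('u3',(.6016,-.5529,.2636),179.11,[214,247.5,281.5,316.5,351.5],284)
d,p,u,rows,c=a
s=[ (plane(d,c,r,p[2]-.0552+.007)-p)@u for r in rows];print('s',np.round(s,4),np.diff(s))
d,p,u,rows,c=b
def X(si,al,dz,ds): # top face points, pivot at 55.2 below tcp
    return p+u*((si+ds)*np.cos(al)-.007*np.sin(al))+np.array([0,0,1])*((si+ds)*np.sin(al)+.007*np.cos(al)-.0552+dz)
f=lambda q:[proj(d,X(si,q[0],0,q[1]))[1]-r for si,r in zip(s,rows)]
r=least_squares(f,[0.2,0]);print(np.degrees(r.x[0]),r.x[1],r.fun.round(1))
for D in (a,b): print(proj(D[0],D[1]+D[2]*.1117-[0,0,.055]))
E
```

```text
s [-0.0402 -0.0217 -0.0069  0.0085  0.0233] [0.01850978 0.014805   0.01536473 0.01479476]
14.580628058037208 0.0019280153180227465 [-6.3  2.9  2.4  1.8 -0.6]
[282.489296   459.82551196]
[282.6755044  460.03918891]
```

```bash
python3 - <<'E'
from h import *
p,h,o=pose();leg(p,h,(.4154,-.2192,.25),174.5,9)
E
```

```text
9 [[[0.0213,0.0368,0.0015],0.0089],[[0.0216,0.0366,0.0015],0.0089],[[0.0219,0.0364,0.0015],0.0089],[[0.0222,0.0362,0.0015],0.0089],[[0.0226,0.036,0.0015],0.0089],[[0.0229,0.0358,0.0015],0.0089],[[0.0232,0.0356,0.0015],0.0089],[[0.0235,0.0354,0.0015],0.0089],[[0.0238,0.0351,0.0015],0.0089]]
```

Call:
drive_tool(rows=[[[0.0213,0.0368,0.0015],0.0089],[[0.0216,0.0366,0.0015],0.0089],[[0.0219,0.0364,0.0015],0.0089],[[0.0222,0.0362,0.0015],0.0089],[[0.0226,0.036,0.0015],0.0089],[[0.0229,0.0358,0.0015],0.0089],[[0.0232,0.0356,0.0015],0.0089],[[0.0235,0.0354,0.0015],0.0089],[[0.0238,0.0351,0.0015],0.0089],[[0,0,0],0]])

```text
t: 23.0
tool_pos: [0.4128, -0.2156, 0.2482]
tool_rot: [-0.147, -3.136, -0.004]
contact_force: [0.0, -0.5, -1.8]
opening: 0.0128
grip_force: 70.8
```

Call:
drive_tool(rows=[[[0,0,0.03],0],[[0,0,0.035],0],[[0,0,0.035],0],[[0,0,0.015],0],[[0,0,0],0],[[0,0,0],0]])

```text
t: 23.6
tool_pos: [0.4159, -0.2204, 0.1357]
tool_rot: [0.152, 3.137, -0.001]
contact_force: [0.5, 0.5, 0.2]
opening: 0.0126
grip_force: 70.8
```

```bash
python3 - <<'E'
from h import *
p,h,o=pose();print(p,h,o['contact_force']);leg(p,h,(.4154,-.2192,p[2]),174.5,1)
E
```

```text
[ 0.4158789  -0.22041061  0.13567798] 174.44700628211598 [0.48858063 0.48400027 0.16659063]
1 [[[0.0006,0.0012,-0.0],-0.0009]]
```

Now I'll lower the bar with a light grip so the rear support levels it.

Call:
drive_tool(rows=[[[0.0006,0.0012,0.01],0],[[0,0,0.01],0],[[0,0,0.007],0],[[0,0,0.005],0],[[0,0,0.004],0],[[0,0,0.003],0],[[0,0,0.002],0],[[0,0,0],0],[[0,0,0],0]], grip_force=20)

```text
t: 24.5
tool_pos: [0.4182, -0.2202, 0.0978]
tool_rot: [0.154, 3.13, -0.002]
contact_force: [3.3, 4.7, 14.8]
opening: 0.0124
grip_force: 75.3
```

```bash
python3 - <<'E'
from meas import *
p,h,o=pose();print(p,h,o['contact_force'],o['wrist_torque'])
d=wshot('r1');redtip(d)
E
```

```text
[ 0.41817728 -0.22015142  0.09777574] 174.36270568800586 [ 3.25041433  4.68611673 14.83325163] [ 0.83420312  0.02706672 -0.18953141]
red [283.0, 363.5] [27. 30.] [[268.0, 350.0], [298.0, 350.0], [298.0, 377.0], [268.0, 377.0]]
red [283.5, 334.0] [28. 31.] [[268.0, 320.0], [299.0, 320.0], [299.0, 348.0], [268.0, 348.0]]
red [284.0, 303.0] [30. 30.] [[269.0, 288.0], [299.0, 288.0], [299.0, 318.0], [269.0, 318.0]]
red [284.0, 270.5] [31. 32.] [[268.0, 255.0], [300.0, 255.0], [300.0, 286.0], [268.0, 286.0]]
red [284.5, 233.0] [38. 31.] [[269.0, 214.0], [300.0, 214.0], [300.0, 252.0], [269.0, 252.0]]
```

Call:
drive_tool(rows=[[[0,0,0],0],[[0,0,0],0],[[0,0,0],0],[[0,0,-0.04],0],[[0,0,-0.05],0],[[0,0,-0.05],0],[[0,0,-0.02],0],[[0,0,0],0],[[0,0,0],0]], jaw=0, grip_force=70)

```text
t: 25.45
tool_pos: [0.4145, -0.2188, 0.2529]
tool_rot: [-0.153, -3.137, -0.001]
contact_force: [-0.6, 0.2, -0.6]
opening: 0.0855
grip_force: 0.0
```

```bash
python3 - <<'E'
from meas import *
p,h,o=pose();print(p,h,o['contact_force'],o['opening'])
W=wshot('r2');hh=cv2.cvtColor(W['image'],cv2.COLOR_BGR2HSV)
m=cv2.inRange(hh,np.array((0,140,60)),np.array((8,255,255)))|cv2.inRange(hh,np.array((172,140,60)),np.array((180,255,255)))
m[:, :240]=0;m[:,330:]=0;m=cv2.morphologyEx(m,3,np.ones((7,7)))
c=max(cv2.findContours(m,0,2)[0],key=cv2.contourArea);r=cv2.minAreaRect(c);b=cv2.boxPoints(r);print(r)
q=np.array([plane(W,*x,.046) for x in b]);print('centre',q.mean(0).round(4))
e=sorted([(np.linalg.norm(q[i]-q[i-1]),i) for i in range(4)]);print([x[0].round(4) for x in e])
i=e[-1][1];v=q[i]-q[i-1];print('heading',np.degrees(np.arctan2(v[1],v[0])))
leg(p,h,(.4154,-.2192,p[2]),174.5,1)
E
```

```text
[ 0.41449176 -0.21882331  0.25294617] 174.4121639917244 [-0.60869174  0.2397426  -0.56553247] 0.08554550230307877
((282.474609375, 208.99398803710938), (92.09388732910156, 14.163422584533691), 89.27477264404297)
centre [ 0.4276 -0.2206  0.046 ]
[np.float64(0.0125), np.float64(0.0138), np.float64(0.0902), np.float64(0.0902)]
heading 174.66112376917837
1 [[[-0.0009,-0.0003,-0.0],-0.0015]]
```

Call:
drive_tool(rows=[[[-0.0064,-0.0005,0.035],0],[[0,0,0.04],0],[[0,0,0.04],0],[[0,0,0.025],0],[[0,0,0.012],0],[[0,0,0.0055],0],[[0,0,0],0],[[0,0,0],0],[[0,0,0],0]])

```text
t: 26.4
tool_pos: [0.4221, -0.2208, 0.098]
tool_rot: [0.153, 3.135, -0.003]
contact_force: [0.3, 0.2, 0.6]
opening: 0.0854
grip_force: 0.0
```

Call:
drive_tool(rows=[[[0,0,0],0],[[0,0,0],0],[[0,0,0],0],[[0,0,0],0],[[0,0,0],0],[[0,0,0],0]], jaw=1, grip_force=110)

```text
t: 27.0
tool_pos: [0.4213, -0.2203, 0.0967]
tool_rot: [0.153, 3.138, -0.0]
contact_force: [0.0, 0.5, 2.2]
opening: 0.0118
grip_force: 107.5
```

Call:
drive_tool(rows=[[[0,0,-0.01],0],[[0,0,-0.03],0],[[0,0,-0.03],0],[[0,0,0],0],[[0,0,0],0]])

```text
t: 27.5
tool_pos: [0.4214, -0.2202, 0.1671]
tool_rot: [0.153, 3.137, -0.001]
contact_force: [-0.0, -0.4, -1.6]
opening: 0.012
grip_force: 107.4
```

```bash
python3 - <<'E'
from meas import *
rel();p,h,o=pose();redtip(wshot('r3'))
# approach pose for hole at 189 deg: r .190 (tip 78 mm from axis, outside the table)
a=np.radians(189);leg(p,h,(AX[0]+.19*np.cos(a),AX[1]+.19*np.sin(a),.1255),189,8)
E
```

```text
t 27.50 p [ 0.4214 -0.2202  0.1671] hd 174.42 r 0.2565 ang 133.82 lat(tool y err) 0.1669 tipr 0.0831 barz 0.1119 F [-0.  -0.4 -1.6] tau [-0.01  0.02 -0.03]
red [284.0, 371.0] [12. 26.] [[271.0, 365.0], [297.0, 365.0], [297.0, 377.0], [271.0, 377.0]]
red [284.0, 351.0] [24. 28.] [[270.0, 339.0], [298.0, 339.0], [298.0, 363.0], [270.0, 363.0]]
red [284.0, 324.5] [25. 28.] [[270.0, 312.0], [298.0, 312.0], [298.0, 337.0], [270.0, 337.0]]
red [283.5, 296.5] [27. 27.] [[270.0, 283.0], [297.0, 283.0], [297.0, 310.0], [270.0, 310.0]]
red [283.5, 266.5] [29. 31.] [[268.0, 252.0], [299.0, 252.0], [299.0, 281.0], [268.0, 281.0]]
red [283.5, 229.0] [40. 31.] [[268.0, 209.0], [299.0, 209.0], [299.0, 249.0], [268.0, 249.0]]
8 [[[-0.0014,-0.0268,0.0052],-0.0318],[[-0.0005,-0.0269,0.0052],-0.0318],[[0.0003,-0.0269,0.0052],-0.0318],[[0.0012,-0.0268,0.0052],-0.0318],[[0.0021,-0.0268,0.0052],-0.0318],[[0.0029,-0.0267,0.0052],-0.0318],[[0.0038,-0.0266,0.0052],-0.0318],[[0.0046,-0.0265,0.0052],-0.0318]]
```

Call:
drive_tool(rows=[[[-0.0014,-0.0268,0.005],-0.0318],[[-0.0005,-0.0269,0.005],-0.0318],[[0.0003,-0.0269,0.005],-0.0318],[[0.0012,-0.0268,0.005],-0.0318],[[0.0021,-0.0268,0.005],-0.0318],[[0.0029,-0.0267,0.005],-0.0318],[[0.0038,-0.0266,0.005],-0.0318],[[0.0046,-0.0265,0.005],-0.0318],[[0,0,0],0],[[0,0,0],0]])

```text
t: 28.55
tool_pos: [0.4103, -0.4341, 0.1242]
tool_rot: [0.244, -3.13, -0.006]
contact_force: [-0.2, -0.4, -0.9]
opening: 0.0119
grip_force: 107.6
```

Call:
drive_tool(rows=[[[0,0,0],0],[[0,0,0],0]])

```text
t: 28.75
tool_pos: [0.4111, -0.4337, 0.1259]
tool_rot: [0.248, -3.131, -0.002]
contact_force: [-0.2, -0.1, -0.9]
opening: 0.0116
grip_force: 107.6
```

```bash
sed -i 's/L=.1117,dz=.0552/L=.1113,dz=.0567/' h.py; python3 - <<'E'
from h import *
rel()
S=cam('side');p,hd,o=pose()
u=-np.array([np.cos(np.radians(hd)),np.sin(np.radians(hd)),0])
# shank centre row vs prediction (side frame shift -2.5,+2.2 mm) at points along the shank
for s in (.06,.08,.10):
    q=proj(S,p+u*s+[-.0025,.0022,-.0567]);x=int(round(q[0]));col=S['image'][int(q[1])-9:int(q[1])+10,x].astype(int)
    print(s,q.round(1),int(q[1])-9,(col[:,0]-col[:,2]).tolist())
E
```

```text
t 28.75 p [ 0.4111 -0.4337  0.1259] hd 189.04 r 0.1900 ang 188.60 lat(tool y err) 0.0014 tipr 0.0787 barz 0.0692 F [-0.2 -0.1 -0.9] tau [-0.01  0.01  0.02]
0.06 [336.8 198. ] 188 [-19, -21, -20, -21, -20, -21, -21, -19, -14, -3, 0, -6, -14, -21, -21, -20, -21, -20, -20]
0.08 [327.3 196.7] 187 [-21, -22, -21, -22, -22, -21, -22, -19, -7, -1, -2, -10, -18, -20, -21, -21, -20, -19, -20]
0.1 [318.  195.4] 186 [-21, -21, -20, -21, -21, -21, -20, -17, -6, 0, -3, -11, -19, -21, -20, -22, -21, -21, -21]
```

Call:
drive_tool(rows=[[[-0.01,-0.0012,-0.0008],0],[[-0.011,0,0],0],[[-0.01,0,0],0],[[-0.007,0,0],0],[[-0.006,0,0],0],[[-0.006,0,0],0],[[-0.005,0,0],0],[[-0.005,0,0],0],[[0,0,0],0],[[0,0,0],0]])

```text
t: 29.8
tool_pos: [0.4705, -0.4267, 0.1271]
tool_rot: [0.246, -3.132, -0.0]
contact_force: [-0.3, -0.0, -0.8]
opening: 0.0118
grip_force: 107.7
```

```bash
python3 -c "
from h import *
rel()"
```

```text
t 29.80 p [ 0.4705 -0.4267  0.1271] hd 189.00 r 0.1302 ang 189.44 lat(tool y err) -0.0010 tipr 0.0189 barz 0.0704 F [-0.3 -0.  -0.8] tau [-0.02  0.   -0.01]
```

Call:
drive_tool(rows=[[[-0.0007,0.0148,0],0.1065],[[-0.0007,0.0138,0],0.1065],[[-0.0007,0.0138,0],0.1065],[[-0.0007,0.0138,0],0.1065],[[-0.0007,0.0138,0],0.1065],[[-0.0007,0.0138,0],0.1065],[[0,0,0],0],[[0,0,0],0],[[0,0,0],0]])

```text
t: 30.7
tool_pos: [0.4832, -0.346, 0.1275]
tool_rot: [0.749, 3.051, -0.001]
contact_force: [-1.9, -2.8, 0.2]
opening: 0.0118
grip_force: 108.6
```

```bash
python3 - <<'E'
from h import *
rel();T=cam('top');S=cam('side');cv2.imwrite('pics/s6.png',S['image'])
for c in (262,): print(c,S['image'][150:185,c,0].tolist())
E
```

```text
t 30.70 p [ 0.4832 -0.346   0.1275] hd 152.42 r 0.1301 ang 152.88 lat(tool y err) -0.0010 tipr 0.0188 barz 0.0708 F [-1.9 -2.8  0.2] tau [-0.52  0.11 -0.28]
262 [111, 139, 159, 157, 136, 118, 113, 114, 133, 178, 204, 205, 199, 198, 201, 201, 202, 204, 208, 210, 211, 212, 212, 213, 207, 187, 161, 149, 143, 135, 132, 129, 125, 122, 116]
```

Call:
drive_tool(rows=[[[0,-0.0045,0],-0.035],[[0.01,0,0],0],[[0.012,0,0],0],[[0.012,0,0],0],[[0.012,0,0],0],[[0.012,0,0],0],[[0,0,-0.04],0],[[0,0,-0.045],0],[[0,0,-0.045],0],[[0,0,-0.01],0]])

```text
t: 31.8
tool_pos: [0.4302, -0.3253, 0.2743]
tool_rot: [0.694, 3.054, -0.009]
contact_force: [0.1, 0.4, 0.0]
opening: 0.0121
grip_force: 108.5
```

```bash
python3 - <<'E'
from h import *
rel();p,h,o=pose()
leg(p,h,(.605,-.35,.266),179,6)
E
```

```text
t 31.80 p [ 0.4302 -0.3253  0.2743] hd 154.40 r 0.1868 ang 154.65 lat(tool y err) -0.0008 tipr 0.0754 barz 0.2176 F [0.1 0.4 0. ] tau [-0.02 -0.04  0.04]
6 [[[-0.028,0.0089,0.0014],-0.0716],[[-0.0286,0.0068,0.0014],-0.0716],[[-0.029,0.0048,0.0014],-0.0716],[[-0.0293,0.0027,0.0014],-0.0716],[[-0.0294,0.0006,0.0014],-0.0716],[[-0.0294,-0.0015,0.0014],-0.0716]]
```

Call:
drive_tool(rows=[[[-0.028,0.0089,0],-0.0716],[[-0.0286,0.0068,0],-0.0716],[[-0.029,0.0048,0],-0.0716],[[-0.0293,0.0027,0],-0.0716],[[-0.0294,0.0006,0],-0.0716],[[-0.0294,-0.0015,0],-0.0716],[[0,0,0],0],[[0,0,0],0],[[0,0,0],0],[[0,0,0],0]])

```text
t: 32.8
tool_pos: [0.6028, -0.3486, 0.2671]
tool_rot: [-0.029, -3.141, -0.0]
contact_force: [0.7, 1.0, -1.1]
opening: 0.0117
grip_force: 108.5
```

```bash
python3 - <<'E'
from h import *
wshot('x1');rel()
E
```

```text
t 32.85 p [ 0.6028 -0.3487  0.2673] hd 178.96 r 0.0567 ang 86.11 lat(tool y err) 0.0567 tipr -0.1141 barz 0.2106 F [-0.3 -0.7 -1. ] tau [0.03 0.01 0.01]
```

Call:
drive_tool(rows=[[[0,-0.045,0],0],[[0,-0.045,0],0],[[0,-0.045,0],0],[[0,-0.045,0],0],[[0,-0.02,0],0],[[0,0,0],0],[[0,0,0],0],[[0,0,0],0],[[0,0,0],0]])

```text
t: 33.75
tool_pos: [0.6007, -0.5473, 0.2676]
tool_rot: [0.025, 3.141, 0.0]
contact_force: [-0.2, -0.1, -0.8]
opening: 0.0118
grip_force: 108.5
```

```bash
python3 - <<'E'
from meas import *
wshot('x2');rel()
D,x=table(['x1','x2'],.124);p=pointer(D);print('rise mm',(p[2]-x[2])*1e3,'tip-axis',np.hypot(*(p[:2]-x[:2])))
D,y=table(['u1','u3'],.12)
# one-view (scale) heights with common radius
for n in('x1','x2','u1','u3','v1','v2'):
    d=load(n);e=rim(d,np.array([.5989,-.4053]),.12 if n[0] in 'uv' else .124)
    f=lambda p:np.array([np.hypot(*(plane(d,*q,p[2])[:2]-p[:2]))-.0497 for q in e])*1e3
    s=least_squares(f,[.5989,-.4053,.122],loss='soft_l1',f_scale=.3);print(n,s.x.round(5))
E
```

```text
t 33.80 p [ 0.6007 -0.5474  0.2676] hd 179.08 r 0.1421 ang 270.69 lat(tool y err) -0.1421 tipr -0.1153 barz 0.2109 F [-0.5 -1.1 -1.4] tau [-0.03  0.02  0.02]
table [ 0.59881 -0.40525  0.12403  0.04972] n [107, 87] rms mm 0.192
tip px [(array([148.9, 263.3]), np.float64(5.895379276854328)), (array([411.6, 261.2]), np.float64(5.358004909042904))]
pointer [ 0.63398 -0.45054  0.12449] gap 0.00018
rise mm 0.4568078845365309 tip-axis 0.0573420367863547
table [ 0.59879 -0.40528  0.11979  0.0497 ] n [107, 82] rms mm 0.207
x1 [ 0.59886 -0.40531  0.12405]
x2 [ 0.59877 -0.40524  0.12395]
u1 [ 0.59889 -0.40535  0.11971]
u3 [ 0.59877 -0.40519  0.11957]
v1 [ 0.59884 -0.40533  0.11967]
v2 [ 0.59873 -0.40529  0.11976]
```

```bash
python3 - <<'E'
from h import *
p,h,o=pose();leg(p,h,(.4254,-.3280,.2676),156,7)
E
```

```text
7 [[[0.0255,0.0309,0.0],0.0575],[[0.0273,0.0294,0.0],0.0575],[[0.0289,0.0278,0.0],0.0575],[[0.0305,0.0261,0.0],0.0575],[[0.0319,0.0243,0.0],0.0575],[[0.0333,0.0224,0.0],0.0575],[[0.0345,0.0205,0.0],0.0575]]
```

Call:
drive_tool(rows=[[[0.0255,0.0309,0],0.0575],[[0.0273,0.0294,0],0.0575],[[0.0289,0.0278,0],0.0575],[[0.0305,0.0261,0],0.0575],[[0.0319,0.0243,0],0.0575],[[0.0333,0.0224,0],0.0575],[[0.0345,0.0205,0],0.0575],[[0,0,0],0],[[0,0,0],0]])

```text
t: 34.7
tool_pos: [0.4251, -0.3281, 0.2676]
tool_rot: [0.652, 3.072, -0.001]
contact_force: [-0.1, -0.2, -1.2]
opening: 0.0117
grip_force: 108.5
```

Call:
drive_tool(rows=[[[0,0,0.035],0],[[0,0,0.04],0],[[0,0,0.04],0],[[0,0,0.02],0],[[0,0,0.005],0],[[0,0,0],0],[[0,0,0],0],[[0,0,0],0]])

```text
t: 35.5
tool_pos: [0.4264, -0.3303, 0.1295]
tool_rot: [0.654, 3.069, -0.004]
contact_force: [0.7, 0.1, -1.3]
opening: 0.012
grip_force: 108.5
```

```bash
python3 -c "
from h import *
rel()"
```

```text
t 35.50 p [ 0.4264 -0.3303  0.1295] hd 155.95 r 0.1882 ang 156.51 lat(tool y err) -0.0018 tipr 0.0768 barz 0.0728 F [ 0.7  0.1 -1.3] tau [-0.03 -0.04  0.08]
```

Call:
drive_tool(rows=[[[-0.01,0.0005,0.001],0],[[-0.01,0,0],0],[[-0.01,0,0],0],[[-0.006,0,0],0],[[-0.006,0,0],0],[[-0.006,0,0],0],[[-0.005,0,0],0],[[-0.005,0,0],0],[[0,0,0],0],[[0,0,0],0]])

```text
t: 36.5
tool_pos: [0.4784, -0.3523, 0.1261]
tool_rot: [-0.655, -3.072, -0.0]
contact_force: [-0.0, -0.3, -1.2]
opening: 0.0118
grip_force: 108.8
```

```bash
python3 -c "
from h import *
rel()"
```

```text
t 36.50 p [ 0.4784 -0.3523  0.1261] hd 155.94 r 0.1317 ang 156.28 lat(tool y err) -0.0008 tipr 0.0204 barz 0.0694 F [-0.  -0.3 -1.2] tau [-0.05  0.13 -0.05]
```

Call:
drive_tool(rows=[[[-0.0003,0.0088,0],0.0667],[[-0.0003,0.0088,0],0.0667],[[0,0,0],0],[[0,0,0],0],[[0,0,0],0]])

```text
t: 37.0
tool_pos: [0.4862, -0.3372, 0.1262]
tool_rot: [-0.858, -3.022, 0.001]
contact_force: [-2.8, -3.3, -1.1]
opening: 0.0113
grip_force: 109.0
```

```bash
python3 -c "
from h import *
rel()"
```

```text
t 37.00 p [ 0.4862 -0.3372  0.1262] hd 148.32 r 0.1317 ang 148.87 lat(tool y err) -0.0013 tipr 0.0204 barz 0.0695 F [-2.8 -3.3 -1.1] tau [-0.46  0.38 -0.36]
```

Call:
drive_tool(rows=[[[0,-0.0045,0],-0.035],[[0.01,0,0],0],[[0.012,0,0],0],[[0.012,0,0],0],[[0.012,0,0],0],[[0.012,0,0],0],[[0,0,-0.04],0],[[0,0,-0.045],0],[[0,0,-0.045],0],[[0,0,-0.01],0]])

```text
t: 38.0
tool_pos: [0.4352, -0.313, 0.2733]
tool_rot: [0.802, 3.027, -0.008]
contact_force: [0.4, -1.7, -0.9]
opening: 0.012
grip_force: 109.0
```

```bash
python3 - <<'E'
from h import *
rel();p,h,o=pose()
leg(p,h,(.605,-.35,.27),179,6)
E
```

```text
t 38.00 p [ 0.4352 -0.313   0.2733] hd 150.32 r 0.1880 ang 150.61 lat(tool y err) -0.0009 tipr 0.0767 barz 0.2166 F [ 0.4 -1.7 -0.9] tau [-0.03 -0.05 -0.02]
6 [[[-0.0276,0.0087,0.0005],-0.0834],[[-0.0283,0.0063,0.0005],-0.0834],[[-0.0287,0.0039,0.0005],-0.0834],[[-0.0289,0.0015,0.0005],-0.0834],[[-0.0289,-0.0009,0.0005],-0.0834],[[-0.0288,-0.0033,0.0005],-0.0834]]
```

Call:
drive_tool(rows=[[[-0.0276,0.0087,0],-0.0834],[[-0.0283,0.0063,0],-0.0834],[[-0.0287,0.0039,0],-0.0834],[[-0.0289,0.0015,0],-0.0834],[[-0.0289,-0.0009,0],-0.0834],[[-0.0288,-0.0033,0],-0.0834],[[0,0,0],0],[[0,0,0],0],[[0,0,0],0],[[0,0,0],0]])

```text
t: 39.0
tool_pos: [0.6027, -0.3488, 0.2662]
tool_rot: [-0.029, -3.141, -0.0]
contact_force: [-0.2, -0.4, -0.2]
opening: 0.0116
grip_force: 108.9
```

```bash
python3 - <<'E'
from h import *
wshot('y1');rel()
E
```

```text
t 39.05 p [ 0.6028 -0.3489  0.2663] hd 178.93 r 0.0565 ang 86.12 lat(tool y err) 0.0565 tipr -0.1141 barz 0.2096 F [-0.5 -0.2 -0.7] tau [ 0.01 -0.    0.03]
```

Call:
drive_tool(rows=[[[0,-0.045,0],0],[[0,-0.045,0],0],[[0,-0.045,0],0],[[0,-0.045,0],0],[[0,-0.02,0],0],[[0,0,0],0],[[0,0,0],0],[[0,0,0],0],[[0,0,0],0]])

```text
t: 39.95
tool_pos: [0.6005, -0.5476, 0.2666]
tool_rot: [0.026, 3.141, 0.0]
contact_force: [-0.3, -0.1, -1.0]
opening: 0.0121
grip_force: 108.9
```

```bash
python3 - <<'E'
from meas import *
wshot('y2');rel()
D,x=table(['y1','y2'],.1245);p=pointer(D);print('rise mm',(p[2]-x[2])*1e3,'tip-axis',np.hypot(*(p[:2]-x[:2])))
for n in('y1','y2'):
    d=load(n);h=cv2.cvtColor(d['image'],cv2.COLOR_BGR2HSV);m=cv2.inRange(h,np.array((17,50,100)),np.array((28,120,255)))
    c=max(cv2.findContours(m,0,2)[0],key=cv2.contourArea);q=np.array([plane(d,*v[0],.136) for v in cv2.convexHull(c)]);print('dish',(q.min(0)+q.max(0))/2,np.ptp(q,axis=0))
p,h,o=pose();leg(p,h,(.4154,-.2195,.25),174.5,9)
E
```

```text
t 40.00 p [ 0.6005 -0.5477  0.2667] hd 179.05 r 0.1424 ang 270.62 lat(tool y err) -0.1423 tipr -0.1152 barz 0.2100 F [-0.2 -0.4 -0. ] tau [-0.01  0.03 -0.06]
table [ 0.59883 -0.40523  0.12448  0.04973] n [104, 85] rms mm 0.176
tip px [(array([148.7, 264. ]), np.float64(5.957630905663734)), (array([412.4, 261.9]), np.float64(5.291326402919367))]
pointer [ 0.63398 -0.45054  0.12448] gap 0.00021
rise mm -0.002839274809082748 tip-axis 0.057338636263815065
dish [ 0.599435   -0.40127463  0.136     ] [4.62087411e-02 4.57130866e-02 2.77555756e-17]
dish [ 0.59883486 -0.40812647  0.136     ] [4.53543835e-02 4.76403021e-02 5.55111512e-17]
9 [[[0.0212,0.0361,0.0019],0.0088],[[0.0215,0.0359,0.0019],0.0088],[[0.0218,0.0357,0.0019],0.0088],[[0.0221,0.0355,0.0019],0.0088],[[0.0224,0.0353,0.0019],0.0088],[[0.0227,0.0351,0.0019],0.0088],[[0.0231,0.0349,0.0019],0.0088],[[0.0234,0.0347,0.0019],0.0088],[[0.0237,0.0345,0.0019],0.0088]]
```

Call:
drive_tool(rows=[[[0.0212,0.0361,0.0019],0.0088],[[0.0215,0.0359,0.0019],0.0088],[[0.0218,0.0357,0.0019],0.0088],[[0.0221,0.0355,0.0019],0.0088],[[0.0224,0.0353,0.0019],0.0088],[[0.0227,0.0351,0.0019],0.0088],[[0.0231,0.0349,0.0019],0.0088],[[0.0234,0.0347,0.0019],0.0088],[[0.0237,0.0345,0.0019],0.0088],[[0,0,0],0]])

```text
t: 41.0
tool_pos: [0.4128, -0.2165, 0.2474]
tool_rot: [-0.147, -3.136, -0.004]
contact_force: [0.9, 0.1, -1.5]
opening: 0.0115
grip_force: 108.9
```

Call:
drive_tool(rows=[[[0,0,0.03],0],[[0,0,0.035],0],[[0,0,0.035],0],[[0,0,0.015],0],[[0,0,0],0],[[0,0,0],0],[[0,0,0],0]])

```text
t: 41.7
tool_pos: [0.4164, -0.2217, 0.1361]
tool_rot: [0.152, 3.135, -0.003]
contact_force: [0.2, -0.3, -0.8]
opening: 0.0118
grip_force: 108.9
```

```bash
python3 - <<'E'
from h import *
p,h,o=pose();print(p,h,o['contact_force']);leg(p,h,(.416,-.2203,.0967),174.5,1)
E
```

```text
[ 0.41640999 -0.22169595  0.1360854 ] 174.44899905143748 [ 0.16537098 -0.25032573 -0.81625353]
1 [[[0.0005,0.0013,0.0394],-0.0009]]
```

Call:
drive_tool(rows=[[[0.0005,0.0005,0.012],0],[[0,0,0.012],0],[[0,0,0.008],0],[[0,0,0.004],0],[[0,0,0.002],0],[[0,0,0],0],[[0,0,0],0],[[0,0,0],0]])

```text
t: 42.5
tool_pos: [0.415, -0.2206, 0.0967]
tool_rot: [-0.152, -3.138, 0.0]
contact_force: [-2.9, 1.1, 5.8]
opening: 0.0115
grip_force: 109.9
```

```bash
python3 - <<'E'
from h import *
p,h,o=pose();print(p,h,o['contact_force'])
E
```

```text
[ 0.41502493 -0.22062509  0.09673986] 174.4450331514757 [-2.86871581  1.07452204  5.80334468]
```

It is seated with light contact. Release and rise.

Call:
drive_tool(rows=[[[0,0,0],0],[[0,0,0],0],[[0,0,0],0],[[0,0,0],0],[[0,0,-0.03],0],[[0,0,-0.045],0],[[0,0,-0.045],0],[[0,0,-0.03],0],[[0,0,0],0],[[0,0,0],0]], jaw=0)

```text
t: 43.5
tool_pos: [0.415, -0.2205, 0.2467]
tool_rot: [0.152, 3.137, -0.001]
contact_force: [-0.6, -0.5, -0.9]
opening: 0.0856
grip_force: 0.0
```

```bash
python3 - <<'E'
from meas import *
p,h,o=pose();print(p,h,o['contact_force'],o['opening'])
W=wshot('f1');hh=cv2.cvtColor(W['image'],cv2.COLOR_BGR2HSV)
m=cv2.inRange(hh,np.array((0,140,60)),np.array((8,255,255)))|cv2.inRange(hh,np.array((172,140,60)),np.array((180,255,255)))
m[:, :240]=0;m[:,330:]=0;m=cv2.morphologyEx(m,3,np.ones((7,7)))
c=max(cv2.findContours(m,0,2)[0],key=cv2.contourArea);r=cv2.minAreaRect(c);b=cv2.boxPoints(r);print(r)
q=np.array([plane(W,*x,.046) for x in b]);print('centre',q.mean(0).round(4),np.linalg.norm(q-np.roll(q,1,0),axis=1).round(4))
T=cam('top');t0=cv2.imread('pics/top0.png');print('vial/bottle/counter/spare diff',[int(np.abs(T['image'][y-12:y+12,x-12:x+12].astype(int)-t0[y-12:y+12,x-12:x+12]).mean()) for x,y in ((227,148),(223,187),(306,320),(299,261),(350,249),(320,180),(355,157),(234,265))])
S=cam('side');print(S['image'][150:185,262,0].tolist())
E
```

```text
[ 0.41501374 -0.22048549  0.24665744] 174.44097912613643 [-0.64095081 -0.53978974 -0.93385468] 0.08556148214721673
((283.5, 203.5), (95.0, 15.0), 90.0)
centre [ 0.4215 -0.221   0.046 ] [0.09   0.0129 0.09   0.0142]
vial/bottle/counter/spare diff [5, 7, 8, 8, 4, 11, 4, 47]
[109, 138, 156, 155, 134, 116, 111, 116, 143, 182, 204, 202, 195, 195, 198, 198, 201, 203, 206, 209, 209, 209, 210, 209, 203, 183, 156, 145, 138, 133, 130, 126, 121, 119, 121]
```

```bash
python3 -c "
from h import *
print(ctrl.finish_job())"
```

```text
the job is handed in; nothing more can be done
None
```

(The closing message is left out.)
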